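# Brush out the pen pot and refill it with highlighters

## Task

Clean out the two-compartment pen pot and refill it: while it is still empty, take the brush from its stand and, first in the compartment nearer to you and then in the farther one, push the brush right down to the bottom, pull it up to the rim and push it right down again; then stand the brush bristles-down in its stand again. After that drop every highlighter on the desk end-down into the pot, either end up and into either compartment (leaning is fine, two fit in each), leaving the geometry box, glass cube, pencil and clip where they are.

Things in the scene. Friction and masses are not known exactly. Their poses are not given: they have to be found in the camera images.
- pot_in (a point): middle of the floor of the open rectangular aluminium pen pot fixed to the desk, 5 mm above it. Outside 117 x 46 x 75 mm high, walls 3 mm, 70 mm deep; x along its long side, away from the robot, z up. A 3 mm cross wall as high as the rim makes two compartments, near and far, each 54 (x) by 40 (y) mm inside: room for two highlighters, one behind the other
- near_in (a point): centre of the floor of the pot's compartment nearer to the robot, axes as pot_in
- far_in (a point): centre of the floor of the pot's compartment farther from the robot, axes as pot_in
- stand_in (a point): centre of the inner floor of the round white ceramic brush stand, an open cup fixed to the desk, 60 mm high, 48 mm outside and 40 mm inside diameter; its inner floor is 5 mm above the desk
- brush: loose round cleaning brush, 200 mm long, 90 g, standing bristles-down in the stand at the start. Origin: centre of the lower (bristle) end; z runs along it up to the top of the handle. Bristle head 80 mm long, 31 mm diameter; above it a wooden handle 18 mm diameter, from 80 to 200 mm
- brush_tip (a point): centre of the flat lower end of the brush's bristle head
- marker1: loose flat highlighter pen (block-shaped, black barrel with grey cap), 120 mm long (its x), 26 mm wide (its y), 16 mm thick (its z), 35 g, lying flat on the desk at the start. Origin: centre of its underside, midway along its length. Absent (None) in some starts; two to four are present
- marker2: loose flat highlighter pen (block-shaped, black barrel with grey cap), 120 mm long (its x), 26 mm wide (its y), 16 mm thick (its z), 35 g, lying flat on the desk at the start. Origin: centre of its underside, midway along its length. Absent (None) in some starts; two to four are present
- marker3: loose flat highlighter pen (block-shaped, black barrel with grey cap), 120 mm long (its x), 26 mm wide (its y), 16 mm thick (its z), 35 g, lying flat on the desk at the start. Origin: centre of its underside, midway along its length. Absent (None) in some starts; two to four are present
- marker4: loose flat highlighter pen (block-shaped, black barrel with grey cap), 120 mm long (its x), 26 mm wide (its y), 16 mm thick (its z), 35 g, lying flat on the desk at the start. Origin: centre of its underside, midway along its length. Absent (None) in some starts; two to four are present
- geometry_box: bystander: red plastic geometry set box with sliding lid, 90 x 200 x 21 mm, flat on the desk; origin centre of underside
- glass_cube: bystander: glass cube paperweight, 50 mm; origin centre of underside
- pencil: bystander: mechanical pencil lying on the desk, 140 mm long, 9 mm thick; origin centre of underside
- clip: bystander: empty aluminium clip, 50 x 32 x 14 mm; origin centre of underside
Things that resemble listed ones, but are neither listed nor needed, are in the scene too. Leave any blue or orange look-alike of the marker4 alone.

How it is judged:
On the way, in this order (a step that is already met when the one before it is completed fails the run):
1. brush pushed down to the bottom of the near compartment, no highlighter yet in the pot (x of brush_tip in the frame of near_in between -0.02 and 0.02 m and y of brush_tip in the frame of near_in between -0.02 and 0.02 m and z of brush_tip in the frame of near_in below 0.015 m and (z of marker1 in the frame of pot_in below 0.02 m or horizontal distance between marker1 and pot_in above 0.075 m) and (z of marker2 in the frame of pot_in below 0.02 m or horizontal distance between marker2 and pot_in above 0.075 m) and (z of marker3 in the frame of pot_in below 0.02 m or horizontal distance between marker3 and pot_in above 0.075 m) and (z of marker4 in the frame of pot_in below 0.02 m or horizontal distance between marker4 and pot_in above 0.075 m)), for 0.1 s.
2. brush pulled up to near the rim or above, no highlighter yet in the pot (z of brush_tip in the frame of pot_in above 0.05 m and (z of marker1 in the frame of pot_in below 0.02 m or horizontal distance between marker1 and pot_in above 0.075 m) and (z of marker2 in the frame of pot_in below 0.02 m or horizontal distance between marker2 and pot_in above 0.075 m) and (z of marker3 in the frame of pot_in below 0.02 m or horizontal distance between marker3 and pot_in above 0.075 m) and (z of marker4 in the frame of pot_in below 0.02 m or horizontal distance between marker4 and pot_in above 0.075 m)), for 0.1 s.
3. brush pushed down to the bottom of the near compartment a second time, no highlighter yet in the pot (all of step 1), for 0.1 s.
4. brush pushed down to the bottom of the far compartment, no highlighter yet in the pot (x of brush_tip in the frame of far_in between -0.02 and 0.02 m and y of brush_tip in the frame of far_in between -0.02 and 0.02 m and z of brush_tip in the frame of far_in below 0.015 m and (z of marker1 in the frame of pot_in below 0.02 m or horizontal distance between marker1 and pot_in above 0.075 m) and (z of marker2 in the frame of pot_in below 0.02 m or horizontal distance between marker2 and pot_in above 0.075 m) and (z of marker3 in the frame of pot_in below 0.02 m or horizontal distance between marker3 and pot_in above 0.075 m) and (z of marker4 in the frame of pot_in below 0.02 m or horizontal distance between marker4 and pot_in above 0.075 m)), for 0.1 s.
5. brush pulled up to near the rim or above, no highlighter yet in the pot (all of step 2), for 0.1 s.
6. brush pushed down to the bottom of the far compartment a second time, no highlighter yet in the pot (all of step 4), for 0.1 s.
7. brush standing bristles-down in its stand again, no highlighter yet in the pot (horizontal distance between brush_tip and stand_in below 0.015 m and z of brush_tip in the frame of stand_in below 0.008 m and angle between brush's own z axis and vertical below 0.3 rad and linear speed of brush below 0.04 m/s and (z of marker1 in the frame of pot_in below 0.02 m or horizontal distance between marker1 and pot_in above 0.075 m) and (z of marker2 in the frame of pot_in below 0.02 m or horizontal distance between marker2 and pot_in above 0.075 m) and (z of marker3 in the frame of pot_in below 0.02 m or horizontal distance between marker3 and pot_in above 0.075 m) and (z of marker4 in the frame of pot_in below 0.02 m or horizontal distance between marker4 and pot_in above 0.075 m)), for 0.2 s.
At the end, for the whole second after the job is handed in: every highlighter present is end-down inside the pot (middle below the rim, within the walls, leaning under 37 degrees); the brush is bristles-down in its stand, its end within 15 mm of the centre and 8 mm of the floor, leaning under 17 degrees (x of marker1 in the frame of pot_in between -0.06 and 0.06 m and y of marker1 in the frame of pot_in between -0.024 and 0.024 m and z of each of marker1, marker2, marker3, marker4 in the frame of pot_in below 0.072 m and (angle between marker1's own x axis and vertical below 0.65 rad or angle between marker1's own x axis and vertical above 2.49 rad) and x of marker2 in the frame of pot_in between -0.06 and 0.06 m and y of marker2 in the frame of pot_in between -0.024 and 0.024 m and (angle between marker2's own x axis and vertical below 0.65 rad or angle between marker2's own x axis and vertical above 2.49 rad) and x of marker3 in the frame of pot_in between -0.06 and 0.06 m and y of marker3 in the frame of pot_in between -0.024 and 0.024 m and (angle between marker3's own x axis and vertical below 0.65 rad or angle between marker3's own x axis and vertical above 2.49 rad) and x of marker4 in the frame of pot_in between -0.06 and 0.06 m and y of marker4 in the frame of pot_in between -0.024 and 0.024 m and (angle between marker4's own x axis and vertical below 0.65 rad or angle between marker4's own x axis and vertical above 2.49 rad) and horizontal distance between brush_tip and stand_in below 0.015 m and z of brush_tip in the frame of stand_in below 0.008 m and angle between brush's own z axis and vertical below 0.3 rad and linear speed of brush below 0.04 m/s); the robot touches nothing.
It fails at once if a bystander (geometry box, glass cube, pencil, clip) is moved more than 3 cm (distance of any of geometry_box, glass_cube, pencil, clip from where it was at the start of the episode above 0.03 m).
Of marker1, marker2, marker3, marker4 only 2 to 4 are there at a start; the rules pass over those that are not, and their reading is None.
At some moment in a run one of marker1, marker2, marker3, marker4 may be knocked a few centimetres aside while the robot is not near it.
It also fails if it takes over 210 s, if anything falls off the work surface, if the arm or the gripper's body presses on something with over 40 N, if the wrist force passes 120 N, or if a joint passes its speed limit or range.

## Robot

A 6-joint arm with a two-finger parallel gripper is mounted at the origin on the work surface. World frame = base frame: x ahead of the robot, y to its left, z up, the work surface at z = 0. Lengths are in m, angles in rad, forces in N, time in s.
With the tool pointing down it reaches from about 0.425 to 0.95 m from the base axis. Payload 3.5 kg.
Tool frame: the origin (TCP) lies between the finger pads; the fingertips stand 19 mm ahead of it and the grasp point (between the pads) is the TCP; z points along the fingers, y is the line along which they close (so a half turn about z gives the same grasp; the last joint's range is limited). The gripper opens to 85 mm and grips with 20 to 120 N. Pads are 22 mm wide; open, the fingers measure 114 mm over their backs; the gripper's body (76 mm by 85 mm) begins 54 mm behind the grasp point. The pads swing forward as they close: fully open they stand 13 mm farther back than shut.
Start: joints at [1.153, 0.286, 1.577, -0, 1.279, -0.15], TCP at [0.179, 0.651, 0.25] pointing down, gripper open.
Joint ranges: [-2.77, 2.77], [-0.9, 2.22], [0.21, 2.48], [-1.53, 4.67], [0.24, 2.81], [-2.84, 2.84]. Speed limits (rad/s): [2.79, 2.79, 3.14, 3.14, 3.14, 3.14].

## Interface

Orientations are given as a unit quaternion [x, y, z, w].
In Python, from plant import monitor, eyes, ctrl gives the robot as it stands.
- The arm moves only by the shell command python3 -m handwheel 'ROWS' [FORCE]. ROWS is JSON, a list of rows, each a list of 7 numbers: the shift along the tool's x, y, z in units of 40 cm (1.0 is 40 cm), then the turn, a rotation vector about the tool's x, y, z in units of pi rad (1.0 is pi rad), then the opening, from -1 (shut) to 1 (fully open). A call has 1 to 12 rows; each row is the pose to reach, as a shift and turn from the pose commanded when the call began, along the tool's axes at that moment, turning the shorter way round; what a row does not reach only later rows make up. A row lasts 1/8 s, in which the tool goes at most 62.5 mm and 10.7 degrees, less where a joint would pass 70% of its speed; a pose out of reach is approached as far as the arm can. A call with a number of a shift or a turn outside -1 to 1 is refused whole. A call with a gripper value outside its range is refused whole. The fingers move at their own pace and stop on an object; FORCE is the grip in N (left out, the last holds). Time passes only in rows, so rows that repeat a pose let the fingers close. It gives the time, the measured TCP pose, the force, the opening and the grip force at its end, in the units of the state.
- monitor.get_state(): the state, without advancing time (a new reading comes with each control period).
- eyes.read_camera(name): name is "side" or "top" or "wrist"; returns the picture (400x640x3 uint8, red, green, blue); there is no depth.
- eyes.camera_params(name): a dict with "K" (3x3 intrinsics, pixels), "R" (3x3) and "t" (3): a world point X has camera coordinates R X + t. Camera axes: x right, y down, z forward; pixel columns grow to the right and rows downward; lengths in m; the calibration is good to about 2 mm. A picture is of the moment at which its call begins: read the wrist's pose just before it. camera_params takes no time and is no camera call; for the wrist camera it gives the pose at the moment of the call.
- ctrl.sign_off(): hands the job in; it is judged then, once.
The state is a dict: "time": time; "qpos": joint angles; "dq": joint speeds; "joint_efforts": joint torques, N m; "eef_pos": TCP position; "tcp_rot": TCP orientation; "contact_force": force on the tool from outside, world axes, zero at the start; "wrist_torque": the same for the moment, N m; "opening": opening from 0.0 (shut) to 1.0 (fully open); "finger_force": force on a finger pad.
Only numpy, scipy, OpenCV 4.12 (cv2) and the standard library are available. Lean on these libraries where they do the work, as an engineer would, in place of code of your own. Each camera call takes 0.05 s, during which the arm holds its last target. There are 200 camera calls.

## Working session

There is one attempt and no reset: what is moved stays moved. The work goes in short steps, Python scripts to look and compute and a shell command to move; the robot and the scene stay as the last step left them, time stands still between calls to the robot, and variables do not carry over. Pictures are saved under pics/ and viewed, at most 14 in all, crops included, and the job is handed in when it is done.

```bash
ls; mkdir -p pics
python3 - <<'E'
from plant import monitor, eyes
import cv2
s=monitor.get_state();print(s)
for n in("top","side"):
    im=eyes.read_camera(n);cv2.imwrite(f"pics/{n}0.png",im[:,:,::-1])
    p=eyes.camera_params(n);print(n,p)
E
```

```text
pics
{'time': 0.0, 'qpos': array([ 1.15301725e+00,  2.87185089e-01,  1.57816315e+00,  8.88342427e-06,
        1.27860481e+00, -1.50024122e-01]), 'dq': array([-8.64732960e-04,  3.91653080e-03,  2.90201923e-04,  9.66231822e-05,
       -1.57907268e-03, -2.10977325e-04]), 'joint_efforts': array([ 3.89130673e-04, -4.05988240e+01, -2.92623103e+01, -1.49263906e-04,
        5.90822849e-03,  6.95328680e-06]), 'eef_pos': array([0.17831865, 0.65039022, 0.24894167]), 'tcp_rot': array([ 1.33479098e-01,  9.91050926e-01, -1.13176620e-03, -3.34659723e-04]), 'contact_force': array([ 0.10995355,  0.82245294, -1.0939109 ]), 'wrist_torque': array([-0.02611067, -0.00565998,  0.02010018]), 'finger_force': 0.0, 'opening': 1.000017911397634}
top {'K': array([[362.6739247 ,   0.        , 318.1100293 ],
       [  0.        , 362.6739247 , 204.22781096],
       [  0.        ,   0.        ,   1.        ]]), 'R': array([[ 0.00297645, -0.99996994,  0.00715916],
       [-0.9869289 , -0.00409104, -0.16110432],
       [ 0.16112876, -0.00658606, -0.98691142]]), 't': array([0.0566847 , 0.57161123, 0.97403451])}
side {'K': array([[420.75135466,   0.        , 319.25658737],
       [  0.        , 420.75135466, 201.70248653],
       [  0.        ,   0.        ,   1.        ]]), 'R': array([[ 0.9966324 , -0.08195511, -0.00268816],
       [-0.06642519, -0.78768786, -0.61248308],
       [ 0.04807869,  0.61059904, -0.79047912]]), 't': array([-0.55781136,  0.1072523 ,  1.02439606])}
```

View pics/top0.png

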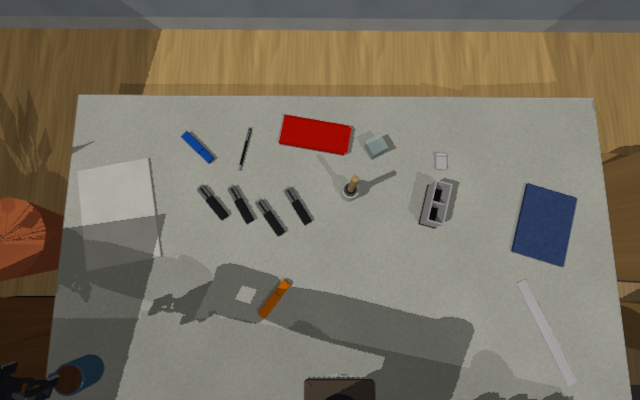

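View pics/side0.png

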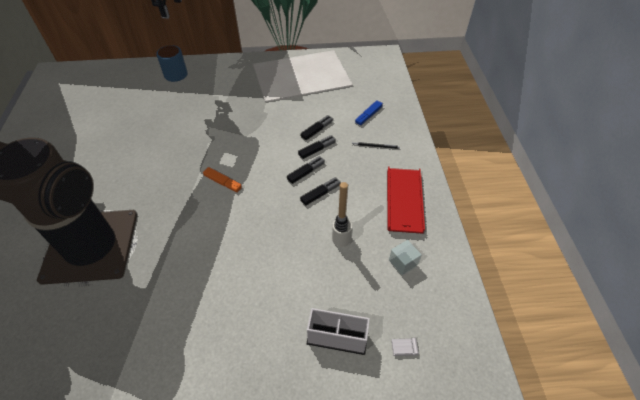

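The top view shows four black/grey markers at about (213,202), (242,204), (271,217) and (298,206). The brush is at (351,187), the pot at (437,204), and there are blue and orange decoys. The side view agrees: pot (338,330), brush top (344,185). Next I'll build helpers and take coarse measurements.

```bash
cat > h.py <<'E'
import numpy as np, cv2
from scipy.spatial.transform import Rotation as Ro
from plant import monitor, eyes
def ray(p,uv):
    d=np.linalg.inv(p["K"])@np.array([uv[0],uv[1],1.]); R=np.array(p["R"])
    return -R.T@p["t"], R.T@d
def plane(p,uv,z):
    c,d=ray(p,uv); return c+d*(z-c[2])/d[2]
def tri(obs):   # [(params,uv)...] -> point, worst ray miss
    A=np.zeros((3,3));b=np.zeros(3);L=[]
    for p,uv in obs:
        c,d=ray(p,uv);d=d/np.linalg.norm(d);M=np.eye(3)-np.outer(d,d);A+=M;b+=M@c;L.append((M,c))
    X=np.linalg.solve(A,b); return X,max(np.linalg.norm(M@(X-c)) for M,c in L)
def proj(p,X):
    q=p["K"]@(np.array(p["R"])@np.array(X)+p["t"]);return q[:2]/q[2]
def pose(): 
    s=monitor.get_state();return s,np.array(s["eef_pos"]),Ro.from_quat(s["tcp_rot"])
def go(X,Rt=None):  # row numbers from the present pose to world X (and orientation)
    s,e,R=pose(); sh=R.inv().apply(np.array(X)-e)/.4
    rv=(R.inv()*Rt).as_rotvec()/np.pi if Rt is not None else np.zeros(3)
    print("t %.1f"%s["time"],"row",np.round(np.r_[sh,rv],4))
def down(yaw): # tool down, tool x at yaw
    return Ro.from_matrix(np.array([[np.cos(yaw),np.sin(yaw),0],[np.sin(yaw),-np.cos(yaw),0],[0,0,-1]]).T.reshape(3,3).T)
def blobs(im,mask,amin=20):
    c,_=cv2.findContours(mask.astype(np.uint8),cv2.RETR_EXTERNAL,cv2.CHAIN_APPROX_NONE)
    return [x for x in c if cv2.contourArea(x)>amin]
E
python3 - <<'E'
from h import *
T=eyes.camera_params("top");S=eyes.camera_params("side")
it=cv2.imread("pics/top0.png");is_=cv2.imread("pics/side0.png")
for n,im,p in(("top",it,T),("side",is_,S)):
    g=im.max(2)
    for c in blobs(im,g<45,25):
        r=cv2.minAreaRect(c); x=plane(p,r[0],.014)
        if 0.2<x[0]<1 and abs(x[1])<.6:
            pts=cv2.boxPoints(r);print(n,np.round(r[0],1),np.round(r[1],1),"xy",np.round(x[:2],3))
    h=cv2.cvtColor(im,cv2.COLOR_BGR2HSV)
    m=(h[...,0]>8)&(h[...,0]<25)&(h[...,1]>80)
    for c in blobs(im,m,15):
        b=cv2.boundingRect(c)
        if 300<b[0]<380 and 150<b[1]<250: print(n,"handle",b)
for n,uvt,uvs in(("brush top",(353,178),(344,185)),("pot TL far-left rim",(432,180),(311,313))): print(n,tri([(T,uvt),(S,uvs)]))
w=np.hstack([cv2.resize(it[165:245,400:480],(400,400),interpolation=2),cv2.resize(is_[295:365,295:375],(400,350),interpolation=2)[:350]]) if 0 else None
A=cv2.resize(it[160:240,320:480],(800,400)[:2]);B=cv2.resize(is_[170:240,300:440],(400,200));C=cv2.resize(is_[295:365,290:430],(400,200))
cv2.imwrite("pics/z.png",np.vstack([A,np.hstack([B,C])]))
E
```

```text
top [433.1 213.2] [ 6.4 12.1] xy [ 0.552 -0.275]
top [270.2 218.1] [37.5  8.2] xy [0.536 0.196]
top [297.7 206.3] [37.9  8.1] xy [0.57  0.118]
top [437.2 194.8] [ 6.1 11.6] xy [ 0.606 -0.289]
top [240.5 204.6] [38.2  8.5] xy [0.575 0.283]
top [212.6 202.4] [38.3  8.6] xy [0.581 0.364]
top [243.4 152.4] [ 1.9 23.8] xy [0.732 0.281]
top handle (348, 176, 11, 15)
side [351.2 332.4] [24.5  4.8] xy [ 0.604 -0.271]
side [323.9 327.7] [22.7  4.7] xy [ 0.548 -0.257]
side [341.  224.5] [13. 10.] xy [0.614 0.002]
side [314.2 194.5] [ 9.1 28.4] xy [0.555 0.102]
side [300.1 172.9] [ 8.7 27. ] xy [0.522 0.181]
side [311.2 149.4] [ 8.  25.9] xy [0.559 0.268]
side [315.1 128.4] [ 7.9 31.4] xy [0.577 0.355]
side handle (339, 183, 9, 35)
brush top (array([ 0.61076675, -0.02453024,  0.19784102]), np.float64(0.0005047540658349145))
pot TL far-left rim (array([ 0.57244687, -0.25195273,  0.12608797]), np.float64(0.052549080531786425))
```

View pics/z.png

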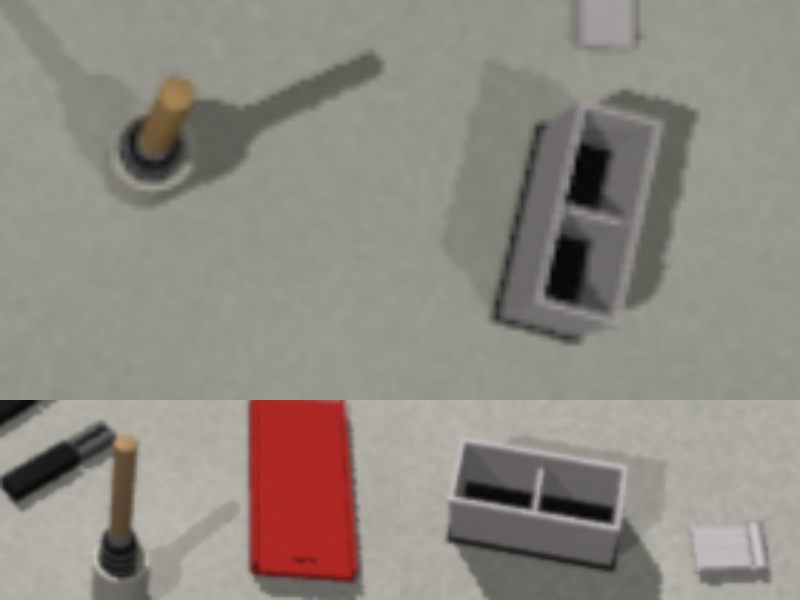

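The crop shows the pot's rim corners clearly in both views. Handle top is at top (355,178.6) and side (343.8,184); stand rim centre is near top (350.4,192). Triangulating.

Run:
```python
from h import *
T=eyes.camera_params("top");S=eyes.camera_params("side")
P={}
for n,a,b in(("NL",(428,220),(312.8,309)),("FL",(437,180.6),(368.8,318.1)),("FR",(452.4,184.4),(365.3,337)),("NR",(443,223.6),(308.6,330)),("brushtop",(355,178.6),(343.8,184)),("brushneck",(350.5,190),(342,217))):
    P[n],e=tri([(T,a),(S,b)]);print(n,P[n].round(4),round(e,4))
c=sum(P[k] for k in("NL","FL","FR","NR"))/4;ax=(P["FL"]+P["FR"]-P["NL"]-P["NR"])/2
print("pot",c.round(4),"len",np.linalg.norm(ax),"wid",np.linalg.norm(P["NL"]-P["NR"]),np.linalg.norm(P["FL"]-P["FR"]),"yaw",np.arctan2(ax[1],ax[0]))
print("stand",plane(T,(350.4,192),.06))
# drive: wrist camera over between
w=eyes.camera_params("wrist");s,e,R=pose();print("cam in tool",R.inv().apply(-np.array(w["R"]).T@w["t"]-e).round(3),(R.inv().as_matrix()@np.array(w["R"]).T).round(2),w["K"][0,0])
go([.60,-.02,.30]);go([.57,-.15,.33])
```

```text
NL [ 0.5259 -0.24    0.0747] 0.0013
FL [ 0.6348 -0.2692  0.0774] 0.001
FR [ 0.622  -0.3084  0.0846] 0.0003
NR [ 0.5155 -0.2813  0.0724] 0.0004
brushtop [ 0.6085 -0.0284  0.2055] 0.0005
brushneck [ 0.6072 -0.0286  0.0875] 0.0029
pot [ 0.5745 -0.2747  0.0773] len 0.11158043636426221 wid 0.04263573793921483 0.04193075197196092 yaw -0.2559887744420172
stand [ 0.60410153 -0.03122245  0.06      ]
cam in tool [ 0.075 -0.    -0.124] [[-0.   -0.96 -0.3 ]
 [ 1.   -0.    0.  ]
 [-0.   -0.3   0.96]] 283.31762305738664
t 0.1 row [-1.46   -1.3376 -0.1249  0.      0.      0.    ]
t 0.1 row [-1.4737 -1.6711 -0.1992  0.      0.      0.    ]
```

```bash
python3 -m handwheel '[[-0.74,-0.84,-0.2,0,0,0.6,1],[-0.74,-0.84,-0.2,0,0,0.6,1],[-0.74,-0.84,-0.2,0,0,0.6,1],[-0.74,-0.84,-0.2,0,0,0.6,1],[-0.74,-0.84,-0.2,0,0,0.6,1],[-0.74,-0.84,-0.2,0,0,0.6,1],[-0.74,-0.84,-0.2,0,0,0.6,1],[-0.74,-0.84,-0.2,0,0,0.6,1],[-0.74,-0.84,-0.2,0,0,0.6,1],[-0.74,-0.84,-0.2,0,0,0.6,1],[-0.74,-0.84,-0.2,0,0,0.6,1]]' 60
python3 - <<'E'
from h import *
s,e,R=pose();print(s["qpos"].round(3));print(down(0).as_matrix());go([.57,-.15,.33],down(0))
E
```

```text
time: 1.48
eef_pos: [0.3749, 0.2484, 0.3299]
tcp_rot: [0.88, 0.475, -0.0, -0.0]
contact_force: [-0.2, -0.5, 0.3]
opening: 0.999
finger_force: 0.0
[ 0.359 -0.285  2.005 -0.     1.423  0.939]
[[ 1.  0.  0.]
 [ 0. -1.  0.]
 [ 0.  0. -1.]]
t 1.5 row [-5.653e-01  9.541e-01 -3.000e-04 -0.000e+00  3.000e-04  3.152e-01]
```

```bash
python3 -m handwheel '[[-0.565,0.954,0,0,0,0.315,1],[-0.565,0.954,0,0,0,0.315,1],[-0.565,0.954,0,0,0,0.315,1],[-0.565,0.954,0,0,0,0.315,1],[-0.565,0.954,0,0,0,0.315,1],[-0.565,0.954,0,0,0,0.315,1],[-0.565,0.954,0,0,0,0.315,1],[-0.565,0.954,0,0,0,0.315,1],[-0.565,0.954,0,0,0,0.315,1],[-0.565,0.954,0,0,0,0.315,1]]'
python3 - <<'E'
from h import *
import pickle
p=eyes.camera_params("wrist");im=eyes.read_camera("wrist");cv2.imwrite("pics/w1.png",im[:,:,::-1]);pickle.dump(p,open("w1.pkl","wb"))
print(pose()[0]["qpos"].round(3))
for n,X in(("pot",[.5745,-.2747,.075]),("brush",[.6085,-.0284,.2055])):print(n,proj(p,X))
E
```

```text
time: 2.72
eef_pos: [0.5693, -0.1485, 0.3304]
tcp_rot: [1.0, 0.001, -0.0, -0.0]
contact_force: [0.3, -0.7, -0.4]
opening: 1.0
finger_force: 0.0
[-0.427  0.045  1.704  0.     1.392  1.142]
pot [415.20117051 166.75852084]
brush [184.77496916 155.67602803]
```

View pics/w1.png

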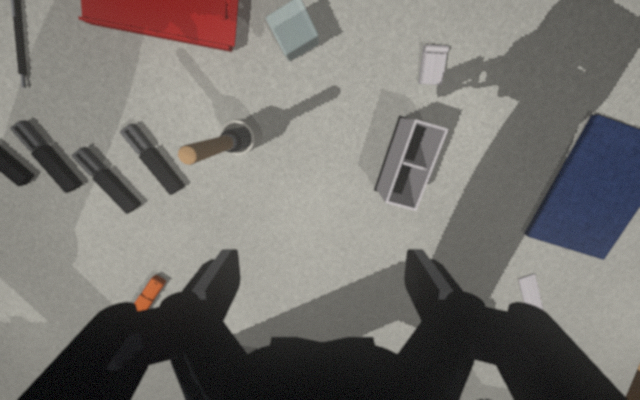

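The wrist view shows the brush top at (187,156), the stand rim near (239,137), and the pot rim corners at about (409,117), (447,126), (416,210), (387,204), close to predictions. I'll refine these with masks.

Run:
```python
from h import *
import pickle
p=pickle.load(open("w1.pkl","rb"));im=cv2.imread("pics/w1.png");T=eyes.camera_params("top")
g=cv2.cvtColor(im,cv2.COLOR_BGR2GRAY)
def rim(g,box,th):
    x,y,w,h=box;m=np.zeros_like(g);m[y:y+h,x:x+w]=g[y:y+h,x:x+w]>th
    c=max(blobs(None,m,0),key=lambda c:cv2.contourArea(cv2.convexHull(c)));return c
for th in(150,160,170):
    c=rim(g,(375,105,85,115),th);r=cv2.minAreaRect(c);print(th,r)
    X=[plane(p,q,.075) for q in cv2.boxPoints(r)];print(np.round(X,4)[:,:2].tolist(),"c",np.mean(X,0).round(4))
    print([round(np.linalg.norm(X[i]-X[i-1]),4) for i in range(4)])
for th in(150,165,180):
    c=rim(g,(215,112,50,50),th);print("stand",th,len(c),cv2.boundingRect(c),[plane(p,e[0],.06).round(4) for e in [cv2.fitEllipse(cv2.convexHull(c))]] if len(c)>5 else "")
h=cv2.cvtColor(im,cv2.COLOR_BGR2HSV)
m=((h[...,0]>8)&(h[...,0]<25)&(h[...,1]>70));m[:, :170]=0;m[:,260:]=0
c=max(blobs(None,m,10),key=cv2.contourArea);print("handle",cv2.boundingRect(c))
z=np.hstack([cv2.resize(im[100:220,370:470],(400,480),interpolation=2),cv2.resize(im[100:220,170:270],(400,480),interpolation=2)]);cv2.imwrite("pics/z2.png",z)
```

```text
150 ((417.0, 169.5), (99.0, 84.0), 90.0)
[[0.6353, -0.2169], [0.6355, -0.3251], [0.4991, -0.3447], [0.4989, -0.2246]] c [ 0.5672 -0.2779  0.075 ]
[np.float64(0.1367), np.float64(0.1082), np.float64(0.1378), np.float64(0.1201)]
160 ((417.0, 169.5), (99.0, 84.0), 90.0)
[[0.6353, -0.2169], [0.6355, -0.3251], [0.4991, -0.3447], [0.4989, -0.2246]] c [ 0.5672 -0.2779  0.075 ]
[np.float64(0.1367), np.float64(0.1082), np.float64(0.1378), np.float64(0.1201)]
170 ((409.4118957519531, 201.8768768310547), (21.8096923828125, 44.378196716308594), 68.45902252197266)
[[0.5275, -0.2367], [0.5511, -0.2919], [0.5218, -0.3064], [0.4971, -0.2502]] c [ 0.5244 -0.2713  0.075 ]
[np.float64(0.0333), np.float64(0.0601), np.float64(0.0327), np.float64(0.0614)]
stand 150 130 (215, 144, 50, 18) [array([ 0.5881, -0.0443,  0.06  ])]
stand 165 132 (215, 145, 50, 17) [array([ 0.5869, -0.04  ,  0.06  ])]Traceback (most recent call last):
  File "<stdin>", line 13, in <module>
cv2.error: OpenCV(4.12.0) /io/opencv/modules/imgproc/src/shapedescr.cpp:361: error: (-201:Incorrect size of input array) There should be at least 5 points to fit the ellipse in function 'fitEllipseNoDirect'
```

Run:
```python
import cv2,numpy as np
im=cv2.imread("pics/w1.png")
cv2.imwrite("pics/z2.png",np.hstack([cv2.resize(im[105:225,375:475],(400,480),interpolation=2),cv2.resize(im[100:220,170:270],(400,480),interpolation=2)]))
```

```text
(no output)
```

View pics/z2.png

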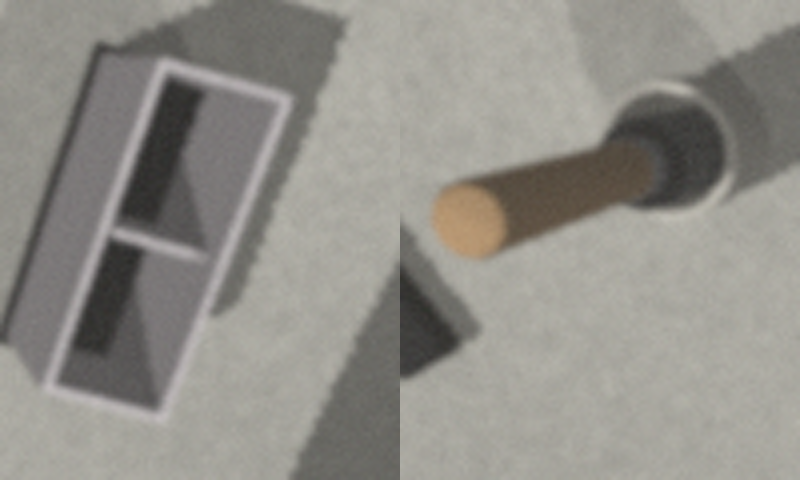

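The crop shows the outer rim corners at wrist pixels (414.8,119.3), (448.3,129.3), (416.8,210.3) and (385.8,201.8). Stand rim centre is at (237.3,137) and brush top at (187.5,155).

Run:
```python
from h import *
import pickle
p=pickle.load(open("w1.pkl","rb"));T=eyes.camera_params("top");S=eyes.camera_params("side")
W=dict(FL=(414.75,119.25),FR=(448.25,129.25),NR=(416.75,210.25),NL=(385.75,201.75),B=(187.5,155))
Tp=dict(NL=(428,220),FL=(437,180.6),FR=(452.4,184.4),NR=(443,223.6),B=(355,178.6))
Sp=dict(NL=(312.8,309),FL=(368.8,318.1),FR=(365.3,337),NR=(308.6,330),B=(343.8,184))
P={}
for k in W:
    P[k],e=tri([(p,W[k]),(T,Tp[k]),(S,Sp[k])]);print(k,P[k].round(4),round(e,4),"wrist z=.075",plane(p,W[k],.075).round(4)[:2])
Q={k:plane(p,W[k],.075) for k in W}
for P in(P,Q):
    c=(P["NL"]+P["FL"]+P["FR"]+P["NR"])/4;ax=(P["FL"]+P["FR"]-P["NL"]-P["NR"])/2;wy=(P["FL"]+P["NL"]-P["FR"]-P["NR"])/2
    print(c.round(4),np.linalg.norm(ax),np.linalg.norm(wy),np.arctan2(ax[1],ax[0]),np.arctan2(-wy[0],wy[1]))
print("stand w",plane(p,(237.25,137),.06),"tri",tri([(p,(237.25,137)),(T,(350.4,192))]),"top z.2055",plane(p,W["B"],.205))
go([.61,-.029,.25])
```

```text
FL [ 0.6355 -0.2687  0.0757] 0.0017 wrist z=.075 [ 0.6363 -0.268 ]
FR [ 0.6229 -0.3086  0.0839] 0.0015 wrist z=.075 [ 0.6239 -0.3128]
NR [ 0.5145 -0.2817  0.0761] 0.0019 wrist z=.075 [ 0.5122 -0.283 ]
NL [ 0.5255 -0.2394  0.0747] 0.0018 wrist z=.075 [ 0.5248 -0.2382]
B [ 0.6087 -0.029   0.2045] 0.0013 wrist z=.075 [0.59  0.031]
[ 0.5746 -0.2746  0.0776] 0.11286304690956894 0.043050564124825975 -0.2522883756154236 -0.279302275793256
[ 0.5743 -0.2755  0.075 ] 0.11551753757264185 0.04649333332603558 -0.2610661764279912 -0.2726463891454282
stand w [ 0.61236371 -0.03309072  0.06      ] tri (array([ 0.60902926, -0.030915  ,  0.04676935]), np.float64(0.0027851204562977746)) top z.2055 [ 0.60902188 -0.03063409  0.205     ]
t 2.8 row [ 0.102  -0.2984  0.2016  0.      0.      0.    ]
```

```bash
python3 -m handwheel '[[0.1,-0.3,0.18,0,0,0,1],[0.1,-0.3,0.18,0,0,0,1],[0.1,-0.3,0.18,0,0,0,1],[0.1,-0.3,0.18,0,0,0,1],[0.1,-0.3,0.3,0,0,0,1],[0.1,-0.3,0.4,0,0,0,1],[0.1,-0.3,0.4,0,0,0,1],[0.1,-0.3,0.4,0,0,0,-1],[0.1,-0.3,0.4,0,0,0,-1],[0.1,-0.3,0.4,0,0,0,-1],[0.1,-0.3,0.4,0,0,0,-1],[0.1,-0.3,0.4,0,0,0,-1]]' 60
python3 - <<'E'
from h import *
go([.609,-.030,.27]);s,e,R=pose();print(s["qpos"].round(3))
E
```

```text
time: 4.28
eef_pos: [0.6105, -0.03, 0.1717]
tcp_rot: [1.0, -0.0, 0.001, 0.0]
contact_force: [-0.3, 1.3, 3.4]
opening: 0.193
finger_force: 58.6
t 4.3 row [-3.200e-03  1.000e-04 -2.459e-01  0.000e+00  0.000e+00  0.000e+00]
[-0.215  0.222  1.805  0.     1.113  1.356]
```

```bash
python3 -m handwheel '[[0,0,-0.13,0,0,0,-1],[0,0,-0.25,0,0,0,-1],[0,0,-0.25,0,0,0,-1],[-0.08,0.3,-0.25,0,0,0,-1],[-0.08,0.3,-0.25,0,0,0,-1],[-0.159,0.594,-0.25,0,0,0,-1],[-0.159,0.594,-0.25,0,0,0,-1],[-0.159,0.594,-0.25,0,0,0,-1]]'
python3 - <<'E'
from h import *
import pickle
s,e,R=pose()
Z=[]
for n in("top","side"):
    im=eyes.read_camera(n)[:,:,::-1];p=eyes.camera_params(n);cv2.imwrite(f"pics/{n}1.png",im)
    u,v=proj(p,[.547,-.2677,.075]).astype(int);print(n,u,v,proj(p,e-[0,0,.1667]),proj(p,e-[0,0,.0867]))
    u=min(max(u,50),590);Z.append(cv2.resize(im[max(v-60,0):v+60,u-50:u+50][:120],(400,480)))
    print(n,"crop origin",u-50,v-60)
cv2.imwrite("pics/z3.png",np.hstack(Z))
go([.547,-.2677,.2717])
E
```

```text
time: 5.28
eef_pos: [0.5439, -0.2708, 0.2678]
tcp_rot: [1.0, -0.003, -0.002, -0.001]
contact_force: [0.4, 0.5, -1.1]
opening: 0.193
finger_force: 59.2
top 437 211 [442.2550116  211.61500055] [453.56900329 206.99072771]
top crop origin 387 151
side 323 321 [322.48989055 317.97092676] [322.6435126  300.09501667]
side crop origin 273 261
t 5.4 row [ 0.0045  0.0007 -0.0085  0.      0.      0.    ]
```

View pics/z3.png

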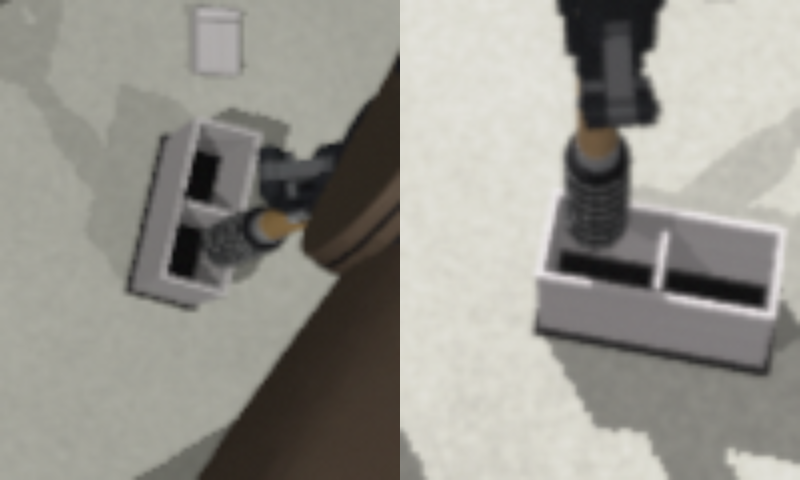

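The brush hangs straight, with its tip centred over the near compartment in both views (side tip about (322,320)). I'll do the two strokes now.

```bash
python3 -m handwheel '[[0.004,0,0.1,0,0,0,-1],[0.004,0,0.19,0,0,0,-1],[0.004,0,0.237,0,0,0,-1],[0.004,0,0.237,0,0,0,-1],[0.004,0,0.237,0,0,0,-1],[0.004,0,0.1,0,0,0,-1],[0.004,0,0.04,0,0,0,-1],[0.004,0,0.04,0,0,0,-1],[0.004,0,0.15,0,0,0,-1],[0.004,0,0.237,0,0,0,-1],[0.004,0,0.237,0,0,0,-1],[0.004,0,0.237,0,0,0,-1]]'
python3 - <<'E'
from h import *
go([.602,-.2827,.2717])
E
```

```text
time: 6.88
eef_pos: [0.5479, -0.2677, 0.1762]
tcp_rot: [1.0, -0.0, 0.0, 0.0]
contact_force: [0.6, -0.8, -0.7]
opening: 0.187
finger_force: 59.2
t 6.9 row [ 0.1355  0.0374 -0.2386  0.      0.      0.    ]
```

```bash
python3 -m handwheel '[[0,0,-0.12,0,0,0,-1],[0,0,-0.22,0,0,0,-1],[0,0,-0.22,0,0,0,-1],[0,0,-0.22,0,0,0,-1],[0,0,-0.1,0,0,0,-1],[0,0,0.004,0,0,0,-1],[0,0,0.004,0,0,0,-1],[0,0,0.004,0,0,0,-1],[0,0,0.004,0,0,0,-1],[0,0,-0.12,0,0,0,-1],[0,0,-0.24,0,0,0,-1],[0,0,-0.24,0,0,0,-1]]'
python3 -m handwheel '[[0.136,0.037,0,0,0,0,-1],[0.136,0.037,0,0,0,0,-1],[0.136,0.037,0,0,0,0,-1],[0.136,0.037,0.12,0,0,0,-1],[0.136,0.037,0.242,0,0,0,-1],[0.136,0.037,0.242,0,0,0,-1],[0.136,0.037,0.242,0,0,0,-1],[0.136,0.037,0.242,0,0,0,-1]]'
python3 -m handwheel '[[0,0,-0.12,0,0,0,-1],[0,0,-0.22,0,0,0,-1],[0,0,-0.22,0,0,0,-1],[0,0,-0.22,0,0,0,-1],[0,0,-0.1,0,0,0,-1],[0,0,0.004,0,0,0,-1],[0,0,0.004,0,0,0,-1],[0,0,0.004,0,0,0,-1],[0,0,0.004,0,0,0,-1],[0,0,-0.12,0,0,0,-1],[0,0,-0.25,0,0,0,-1],[0,0,-0.25,0,0,0,-1]]'
python3 - <<'E'
from h import *
go([.609,-.031,.275])
E
```

```text
time: 8.38
eef_pos: [0.55, -0.2691, 0.2794]
tcp_rot: [1.0, -0.0, 0.005, 0.004]
contact_force: [0.2, -0.1, 0.2]
opening: 0.194
finger_force: 59.4
time: 9.38
eef_pos: [0.6034, -0.2834, 0.1787]
tcp_rot: [1.0, -0.0, 0.003, 0.002]
contact_force: [0.5, -0.1, -0.9]
opening: 0.195
finger_force: 59.4
time: 10.88
eef_pos: [0.6046, -0.2841, 0.2841]
tcp_rot: [1.0, -0.0, 0.006, 0.004]
contact_force: [0.6, -0.4, -0.1]
opening: 0.196
finger_force: 59.5
t 10.9 row [ 0.0102 -0.633   0.0174  0.      0.      0.    ]
```

```bash
python3 -m handwheel '[[0.005,-0.3,0,0,0,0,-1],[0.005,-0.3,0,0,0,0,-1],[0.01,-0.633,0.01,0,0,0,-1],[0.01,-0.633,0.01,0,0,0,-1],[0.01,-0.633,0.01,0,0,0,-1],[0.01,-0.633,0.01,0,0,0,-1],[0.01,-0.633,0.01,0,0,0,-1]]'
python3 - <<'E'
from h import *
s,e,R=pose();Z=[]
for n in("wrist","side"):
    p=eyes.camera_params(n);im=eyes.read_camera(n)[:,:,::-1];cv2.imwrite(f"pics/{n}2.png",im)
    u,v=proj(p,[.609,-.031,.06]).astype(int);print(n,"origin",u-50,v-60,"tip",proj(p,e-[0,0,.1667]),"stand",proj(p,[.609,-.031,.06]))
    Z.append(cv2.resize(im[max(v-60,0):v+60,u-50:u+50],(400,480)))
cv2.imwrite("pics/z4.png",np.hstack(Z));go([.609,-.031,.275])
E
```

```text
time: 11.75
eef_pos: [0.6063, -0.0306, 0.2708]
tcp_rot: [1.0, -0.001, 0.0, 0.0]
contact_force: [-0.1, -0.9, -0.5]
opening: 0.197
finger_force: 59.5
wrist origin 271 115 tip [321.67617914 187.03516541] stand [321.98918338 175.5355134 ]
side origin 291 164 tip [340.74522348 213.78776479] stand [341.21088201 224.91462284]
t 11.8 row [ 0.0068  0.0004 -0.0107  0.      0.      0.    ]
```

View pics/z4.png

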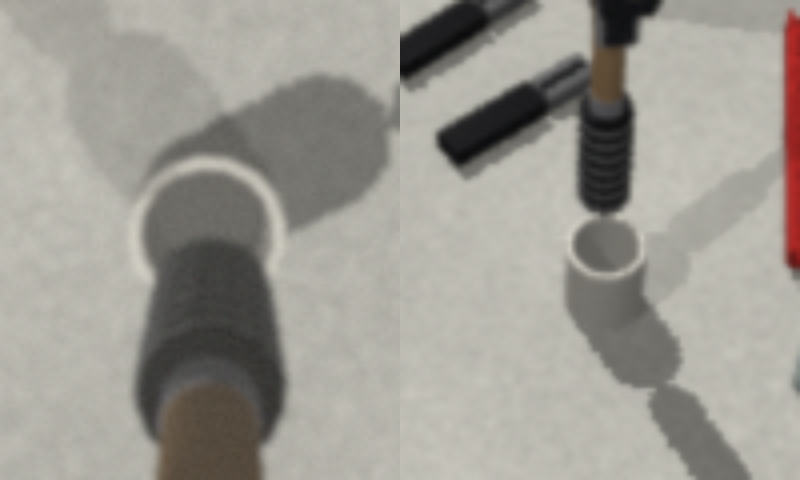

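The wrist view puts the stand centre near (323,173) and the side view near (342,226), i.e. stand ≈ (0.6115, -0.0328). The tip is 2–3 mm short of that in x, so I'll shift +x 2.5 mm and lower.

```bash
python3 -m handwheel '[[0.007,0,0,0,0,0,-1],[0.007,0,0.06,0,0,0,-1],[0.007,0,0.12,0,0,0,-1],[0.007,0,0.18,0,0,0,-1],[0.007,0,0.22,0,0,0,-1],[0.007,0,0.24,0,0,0,-1],[0.007,0,0.24,0,0,0,-1],[0.007,0,0.24,0,0,0,-1]]'
```

```text
time: 12.85
eef_pos: [0.6097, -0.0293, 0.1759]
tcp_rot: [1.0, -0.0, 0.001, 0.0]
contact_force: [0.5, -0.5, -1.5]
opening: 0.197
finger_force: 59.5
```

```bash
python3 -m handwheel '[[0,0,0.007,0,0,0,-1],[0,0,0.007,0,0,0,-1],[0,0,0.007,0,0,0,0.2],[0,0,0.007,0,0,0,0.6],[0,0,0.007,0,0,0,1],[0,0,0.007,0,0,0,1],[0,0,-0.1,0,0,0,1],[0,0,-0.25,0,0,0,1],[0,0,-0.45,0,0,0,1],[0,0,-0.45,0,0,0,1],[0,0,-0.45,0,0,0,1]]'
python3 - <<'E'
from h import *
s,e,R=pose()
p=eyes.camera_params("top");im=eyes.read_camera("top")[:,:,::-1].copy();cv2.imwrite("pics/top3.png",im)
S=eyes.camera_params("side");si=eyes.read_camera("side")[:,:,::-1].copy();cv2.imwrite("pics/side3.png",si)
W=eyes.camera_params("wrist");wi=eyes.read_camera("wrist")[:,:,::-1].copy();cv2.imwrite("pics/wrist3.png",wi)
def hnd(im,box):
    h=cv2.cvtColor(im,cv2.COLOR_BGR2HSV);m=((h[...,0]>8)&(h[...,0]<25)&(h[...,1]>80)).astype(np.uint8);k=np.zeros_like(m);x,y,w,q=box;k[y:y+q,x:x+w]=m[y:y+q,x:x+w];return [(cv2.boundingRect(c)) for c in blobs(None,k,10)]
print(hnd(si,(310,150,70,80)),proj(S,[.609,-.03,.205]))
cv2.imwrite("pics/z5.png",np.hstack([cv2.resize(si[110:260,280:380],(320,480)),wi[:400,80:560] if 0 else cv2.resize(wi,(480,300))[:, :480] if 0 else cv2.copyMakeBorder(cv2.resize(wi,(480,300)),0,180,0,0,0)]))
for n,im,p in(("side",si,S),("wrist",wi,W)):
    for c in blobs(im,im.max(2)<45,25):
        r=cv2.minAreaRect(c); x=plane(p,r[0],.014)
        if 0.45<x[0]<.7 and .05<x[1]<.5: print(n,np.round(r[0],1),np.round(r[1],1),"xy",np.round(x[:2],3))
E
```

```text
time: 14.22
eef_pos: [0.6094, -0.0292, 0.3562]
tcp_rot: [1.0, -0.0, 0.001, 0.0]
contact_force: [-1.1, 0.7, -0.8]
opening: 0.997
finger_force: 0.0
[(340, 181, 9, 36)] [343.84969356 184.77768709]
side [314.2 194.5] [ 9.1 28.4] xy [0.555 0.102]
side [300.1 172.9] [ 8.7 27. ] xy [0.522 0.181]
side [315.8 147.1] [ 8.  36.2] xy [0.572 0.276]
side [313.6 129.4] [ 8.  27.8] xy [0.572 0.351]
wrist [101.1 179.9] [46.7  5.2] xy [0.575 0.34 ]
```

View pics/z5.png

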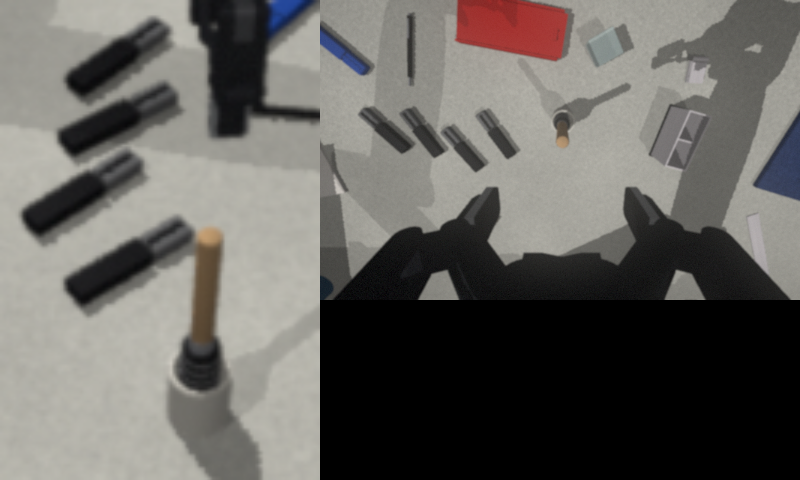

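The crops show the brush standing in its stand and the four markers with clear gaps between them. Moving over the markers to measure them.

```bash
python3 -m handwheel '[[-0.15,-0.67,0.13,0,0,-0.239,1],[-0.15,-0.67,0.13,0,0,-0.239,1],[-0.15,-0.67,0.13,0,0,-0.239,1],[-0.15,-0.67,0.13,0,0,-0.239,1],[-0.15,-0.67,0.13,0,0,-0.239,1],[-0.15,-0.67,0.13,0,0,-0.239,1],[-0.15,-0.67,0.13,0,0,-0.239,1],[-0.15,-0.67,0.13,0,0,-0.239,1]]'
cat > mk.py <<'E'
from h import *
def look(tag):
    p=eyes.camera_params("wrist");im=eyes.read_camera("wrist")[:,:,::-1].copy();cv2.imwrite(f"pics/{tag}.png",im)
    h=cv2.cvtColor(im,cv2.COLOR_BGR2HSV)
    # markers: dark (barrel + grey cap darker than the desk)
    out=[]
    for c in blobs(im,cv2.morphologyEx((im.max(2)<60).astype(np.uint8),cv2.MORPH_OPEN,np.ones((3,3))),150):
        r=cv2.minAreaRect(c);B=cv2.boxPoints(r)
        X=np.array([plane(p,q,.012) for q in B]);a,b=X[1]-X[0],X[2]-X[1]
        L=max(np.linalg.norm(a),np.linalg.norm(b));w=min(np.linalg.norm(a),np.linalg.norm(b));d=a if np.linalg.norm(a)>np.linalg.norm(b) else b
        y=np.arctan2(d[1],d[0]);y=(y+np.pi/2)%np.pi-np.pi/2
        if .04<L<.16 and .012<w<.05: out.append((X.mean(0),L,w,y));print(np.round(r[0],1),"c",X.mean(0).round(4)[:2],"L %.3f w %.3f yaw %.3f"%(L,w,y))
    return p,im,out
E
python3 - <<'E'
from mk import *
print(pose()[0]["qpos"].round(3));look("m1")
E
```

```text
time: 15.38
eef_pos: [0.5496, 0.2377, 0.3024]
tcp_rot: [0.931, 0.366, -0.0, 0.0]
contact_force: [-0.8, -0.3, -0.7]
opening: 1.001
finger_force: 0.0
[ 0.239  0.084  1.714 -0.     1.344  1.061]
[269.   97.5] c [0.5691 0.3538] L 0.069 w 0.021 yaw 0.701
```

View pics/m1.png

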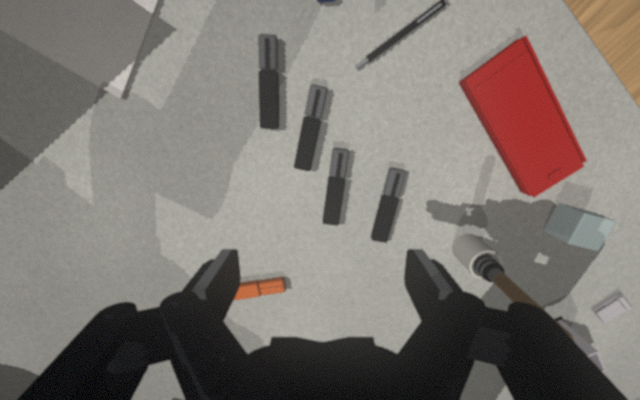

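The wrist view shows markers at about (269,82), (311,128), (336,187) and (390,205). The mask threshold needs raising to take in the caps.

Run:
```python
from h import *
import pickle
p=eyes.camera_params("wrist");im=cv2.imread("pics/m1.png");pickle.dump(p,open("m1.pkl","wb"))
for n,(u,v) in dict(cap=(337,160),bar=(336,200),desk=(290,230),shadow=(180,150)).items():print(n,im[v-2:v+3,u-2:u+3].reshape(-1,3).mean(0).round())
for th in(75,90,100):
  m=cv2.morphologyEx((im.max(2)<th).astype(np.uint8),cv2.MORPH_OPEN,np.ones((3,3)))
  for c in blobs(im,m,300):
    r=cv2.minAreaRect(c);X=np.array([plane(p,q,.012) for q in cv2.boxPoints(r)]);a,b=X[1]-X[0],X[2]-X[1]
    if np.linalg.norm(a)<np.linalg.norm(b):a,b=b,a
    L,w=np.linalg.norm(a),np.linalg.norm(b);y=np.arctan2(a[1],a[0]);y=(y+np.pi/2)%np.pi-np.pi/2
    if .05<L<.2 and w<.06:print(th,np.round(r[0],1),X.mean(0).round(4)[:2],"L %.3f w %.3f yaw %.3f"%(L,w,y))
T=eyes.camera_params("top");it=cv2.imread("pics/top3.png")
wb=sorted([cv2.minAreaRect(c)[0] for c in blobs(im,im.max(2)<60,250)],key=lambda q:q[0])
tb=sorted([cv2.minAreaRect(c)[0] for c in blobs(it,it.max(2)<45,150)],key=lambda q:q[0])
wb=[q for q in wb if 240<q[0]<410 and q[1]<250 and q[1]>70];tb=[q for q in tb if 200<q[0]<310 and 190<q[1]<230]
print(len(wb),len(tb),[ (x.round(4),round(e,4)) for x,e in (tri([(p,a),(T,b)]) for a,b in zip(wb,tb))])
```

```text
cap [85. 86. 86.]
bar [57. 59. 59.]
desk [162. 170. 171.]
shadow [137. 143. 144.]
75 [387.5 206.9] [0.5699 0.1175] L 0.110 w 0.025 yaw 0.539
75 [335.4 188.5] [0.5366 0.1967] L 0.109 w 0.023 yaw 0.616
75 [310.3 129.2] [0.5752 0.2832] L 0.111 w 0.023 yaw 0.525
75 [269.  83.] [0.5823 0.3648] L 0.114 w 0.023 yaw 0.702
90 [387.6 206.5] [0.5704 0.1178] L 0.113 w 0.027 yaw 0.571
90 [335.6 188.2] [0.5371 0.1968] L 0.111 w 0.025 yaw 0.616
90 [ 14. 163.] [0.2441 0.571 ] L 0.074 w 0.040 yaw 0.451
90 [310.3 128.9] [0.5755 0.2834] L 0.113 w 0.024 yaw 0.524
90 [269.5  82.5] [0.5832 0.3647] L 0.115 w 0.027 yaw 0.704
90 [393.   40.2] [0.7336 0.2811] L 0.075 w 0.008 yaw -0.211
100 [388.3 204.9] [0.5727 0.1188] L 0.119 w 0.028 yaw 0.550
100 [336.1 186.1] [0.5397 0.1982] L 0.118 w 0.026 yaw 0.625
100 [ 15.5 162. ] [0.2468 0.57  ] L 0.080 w 0.044 yaw 0.454
100 [310.7 127.9] [0.5769 0.2838] L 0.116 w 0.025 yaw 0.519
100 [271.1  81.5] [0.5855 0.3638] L 0.118 w 0.032 yaw 0.652
100 [14.5 68. ] [0.3655 0.6272] L 0.095 w 0.037 yaw 0.452
100 [406.4  30.7] [0.7519 0.2766] L 0.116 w 0.010 yaw -0.207
3 4 [(array([0.5749, 0.3528, 0.0443]), np.float64(0.0014)), (array([0.566 , 0.2751, 0.0552]), np.float64(0.002)), (array([0.5423, 0.1658, 0.1124]), np.float64(0.0299))]
```

Wrist and top views agree on the marker centres to within 2 mm at z≈0.013, so the heights check out. First grasp is marker A (nearest the brush), held toward its cap end.

Run:
```python
from h import *
c=np.array([.572,.1185,0]);y=.553;g=c+.028*np.array([np.cos(y),np.sin(y),0])
go(g+[0,0,.10],down(y));go(g+[0,0,.022],down(y))
```

```text
t 15.4 row [-0.0929  0.2699  0.5067  0.      0.      0.0621]
t 15.4 row [-0.0929  0.2699  0.7017  0.      0.      0.0621]
```

```bash
python3 -m handwheel '[[-0.093,0.27,0.3,0,0,0.062,0.3],[-0.093,0.27,0.5,0,0,0.062,0.3],[-0.093,0.27,0.5,0,0,0.062,0.3],[-0.093,0.27,0.5,0,0,0.062,0.3],[-0.093,0.27,0.62,0,0,0.062,0.3],[-0.093,0.27,0.7,0,0,0.062,0.3],[-0.093,0.27,0.7,0,0,0.062,0.3],[-0.093,0.27,0.7,0,0,0.062,0.3],[-0.093,0.27,0.7,0,0,0.062,-1],[-0.093,0.27,0.7,0,0,0.062,-1],[-0.093,0.27,0.7,0,0,0.062,-1],[-0.093,0.27,0.7,0,0,0.062,-1]]' 50
python3 -m handwheel '[[0,0,-0.1,0,0,0,-1],[0,0,-0.25,0,0,0,-1],[0,0,-0.5,0,0,0,-1],[0,0,-0.65,0,0,0,-1],[0,0,-0.65,0,0,0,-1]]'
python3 - <<'E'
from h import *
s,e,R=pose();print(s["qpos"].round(3))
def up(yaw,pitch): # tool z heading yaw, 'pitch' above straight-down (pi/2 = level)
    return Ro.from_euler("z",yaw)*Ro.from_euler("y",-pitch)*down(0)
for y,q in((-.265,0),(-.265,1.3)): go([.55,-.22,.35],up(y,q));print(up(y,q).as_matrix()[:,2].round(2),up(y,q).as_matrix()[:,0].round(2))
E
```

```text
time: 16.92
eef_pos: [0.5973, 0.1346, 0.0251]
tcp_rot: [0.962, 0.274, 0.002, 0.0]
contact_force: [-0.4, -0.1, 6.6]
opening: 0.284
finger_force: 51.3
time: 17.55
eef_pos: [0.5964, 0.1347, 0.2876]
tcp_rot: [0.962, 0.274, 0.003, 0.001]
contact_force: [0.6, -0.1, -1.3]
opening: 0.279
finger_force: 50.5
[0.056 0.118 1.704 0.    1.313 1.072]
t 17.6 row [-5.654e-01  6.927e-01 -1.570e-01  2.000e-04 -2.000e-03  2.612e-01]
[ 0. -0. -1.] [ 0.97 -0.26  0.  ]
t 17.6 row [-0.5654  0.6927 -0.157  -0.1689  0.387   0.2225]
[ 0.93 -0.25 -0.27] [ 0.26 -0.07  0.96]
```

```bash
python3 -m handwheel '[[-0.565,0.693,-0.157,0,0,0.261,-1],[-0.565,0.693,-0.157,0,0,0.261,-1],[-0.565,0.693,-0.157,0,0,0.261,-1],[-0.565,0.693,-0.157,0,0,0.261,-1],[-0.565,0.693,-0.157,0,0,0.261,-1],[-0.565,0.693,-0.157,0,0,0.261,-1],[-0.565,0.693,-0.157,0,0,0.261,-1],[-0.565,0.693,-0.157,0,0,0.261,-1]]'
python3 -m handwheel '[[0,0,0,0,0.41,0,-1],[0,0,0,0,0.41,0,-1],[0,0,0,0,0.41,0,-1],[0,0,0,0,0.41,0,-1],[0,0,0,0,0.41,0,-1],[0,0,0,0,0.41,0,-1],[0,0,0,0,0.41,0,-1],[0,0,0,0,0.41,0,-1],[0,0,0,0,0.41,0,-1],[0,0,0,0,0.41,0,-1]]'
python3 - <<'E'
from h import *
s,e,R=pose();print(s["qpos"].round(3));M=R.as_matrix();print(M[:,0].round(3),M[:,2].round(3))
E
```

```text
time: 18.55
eef_pos: [0.5495, -0.2197, 0.3451]
tcp_rot: [0.991, -0.132, -0.0, -0.001]
contact_force: [0.2, 0.5, 0.1]
opening: 0.287
finger_force: 50.5
time: 19.8
eef_pos: [0.5494, -0.218, 0.3432]
tcp_rot: [0.794, -0.105, 0.594, 0.077]
contact_force: [0.2, 0.5, -0.7]
opening: 0.287
finger_force: 50.5
[-0.721 -0.367  2.345  1.759  0.448 -0.345]
[ 0.272 -0.075  0.959] [ 0.927 -0.248 -0.282]
```

```bash
cat >> h.py <<'E'
def up(yaw,pitch):
    return Ro.from_euler("z",yaw)*Ro.from_euler("y",-pitch)*down(0)
YAW=-.265;POT=np.array([.5748,-.2753,.005]);AX=np.array([np.cos(YAW),np.sin(YAW),0])
def place(off,zb,lean,grip=.028,dz=.016):  # bottom end of held marker at pot-x offset, height zb
    Rt=up(YAW,np.pi/2-lean);M=Rt.as_matrix()
    b=POT+AX*off;b[2]=zb
    X=b-dz*M[:,2]+(.06+grip)*M[:,0];print("tcp",X.round(4));go(X,Rt)
E
python3 - <<'E'
from h import *
place(.0285+.005,.105,.18);place(.0285+.005,.035,.18)
E
```

```text
tcp [ 0.6071 -0.2841  0.1944]
t 19.8 row [-0.305   0.123   0.2798 -0.0011  0.0338 -0.0005]
tcp [ 0.6071 -0.2841  0.1244]
t 19.8 row [-0.4729  0.1234  0.3292 -0.0011  0.0338 -0.0005]
```

```bash
python3 -m handwheel '[[-0.1,0.123,0.28,0,0.034,0,-1],[-0.1,0.123,0.28,0,0.034,0,-1],[-0.1,0.123,0.28,0,0.034,0,-1],[-0.305,0.123,0.28,0,0.034,0,-1],[-0.305,0.123,0.28,0,0.034,0,-1],[-0.305,0.123,0.28,0,0.034,0,-1],[-0.305,0.123,0.28,0,0.034,0,-1]]'
python3 - <<'E'
from h import *
s,e,R=pose();print(s["qpos"].round(3));Z=[]
M=R.as_matrix();b=e+.016*M[:,2]-.088*M[:,0];print("bottom",b.round(4))
for n in("top","side"):
    p=eyes.camera_params(n);im=eyes.read_camera(n)[:,:,::-1];cv2.imwrite(f"pics/{n}5.png",im)
    u,v=proj(p,[.60,-.28,.09]).astype(int);print(n,"origin",u-50,v-60,"bottom",proj(p,b))
    Z.append(cv2.resize(im[max(v-60,0):v+60,u-50:u+50],(400,480)))
cv2.imwrite("pics/z6.png",np.hstack(Z));place(.0335,.105,.18);place(.0335,.035,.18)
E
```

```text
time: 20.68
eef_pos: [0.6091, -0.2868, 0.1994]
tcp_rot: [0.759, -0.1, 0.638, 0.084]
contact_force: [-0.2, 0.1, -0.3]
opening: 0.288
finger_force: 50.5
[-0.754  0.162  2.244  2.42   0.781 -1.105]
bottom [ 0.6097 -0.2871  0.1099]
top origin 393 131 bottom [448.18678705 186.70999399]
side origin 301 262 bottom [358.08863896 321.58827454]
tcp [ 0.6071 -0.2841  0.1944]
t 20.8 row [-0.0146 -0.0062 -0.004  -0.0005 -0.0025  0.0006]
tcp [ 0.6071 -0.2841  0.1244]
t 20.8 row [-0.1871 -0.0065  0.0259 -0.0005 -0.0025  0.0006]
```

View pics/z6.png

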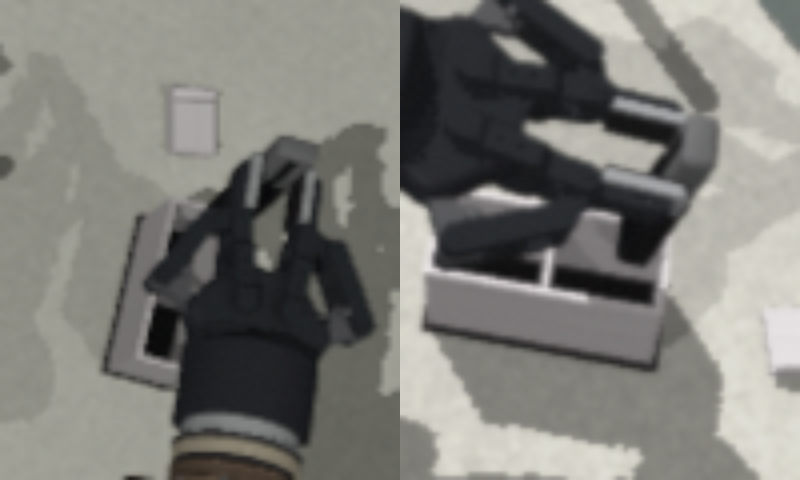

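The side crop shows the marker's lower end over the far compartment at about (361,326), roughly 3 mm further in x than predicted. I'll shift back slightly and lower.

```bash
python3 -m handwheel '[[-0.02,-0.006,-0.01,0,0,0,-1],[-0.06,-0.006,-0.002,0,0,0,-1],[-0.1,-0.006,0.006,0,0,0,-1],[-0.14,-0.006,0.012,0,0,0,-1],[-0.18,-0.006,0.018,0,0,0,-1],[-0.18,-0.006,0.018,0,0,0,-1],[-0.18,-0.006,0.018,0,0,0,-1]]'
python3 - <<'E'
from h import *
s,e,R=pose();M=R.as_matrix();b=e+.016*M[:,2]-.088*M[:,0];d=b-POT;print("bottom z",b[2].round(4),"offx",d@AX,"offy",d@[-AX[1],AX[0],0]);print(M[:,0].round(3))
E
```

```text
time: 21.65
eef_pos: [0.6033, -0.2833, 0.1258]
tcp_rot: [0.759, -0.101, 0.637, 0.085]
contact_force: [0.7, -0.2, -0.6]
opening: 0.282
finger_force: 50.5
bottom z 0.0363 offx 0.030009846067227088 offy -0.0002526219662086736
[ 0.168 -0.045  0.985]
```

```bash
python3 -m handwheel '[[0,0,0,0,0,0,-0.1],[0,0,0,0,0,0,0.2],[0,0,0,0,0,0,0.2],[0,0,-0.1,0,0,0,0.2],[0,0,-0.2,0,0,0,0.2],[0.15,0,-0.25,0,0,0,0.2],[0.4,0,-0.25,0,0,0,0.2],[0.5,0,-0.2,0,0,0,0.2],[0.5,0,-0.2,0,0,0,0.2]]'
python3 - <<'E'
from h import *
s,e,R=pose();print(s["qpos"].round(3));Z=[]
for n in("top","side"):
    p=eyes.camera_params(n);im=eyes.read_camera(n)[:,:,::-1];cv2.imwrite(f"pics/{n}6.png",im)
    u,v=proj(p,[.58,-.27,.09]).astype(int);Z.append(cv2.resize(im[max(v-40,0):v+40,u-40:u+40],(400,400)))
cv2.imwrite("pics/z7.png",np.hstack(Z));go([.55,.2,.35],down(.55))
E
```

```text
time: 22.78
eef_pos: [0.5623, -0.2723, 0.3436]
tcp_rot: [0.757, -0.099, 0.64, 0.087]
contact_force: [-1.0, 0.2, -0.1]
opening: 0.597
finger_force: 0.0
[-0.808 -0.236  2.3    2.033  0.606 -0.65 ]
t 22.9 row [-0.0294 -1.1315 -0.3359  0.1816 -0.419  -0.2135]
```

View pics/z7.png

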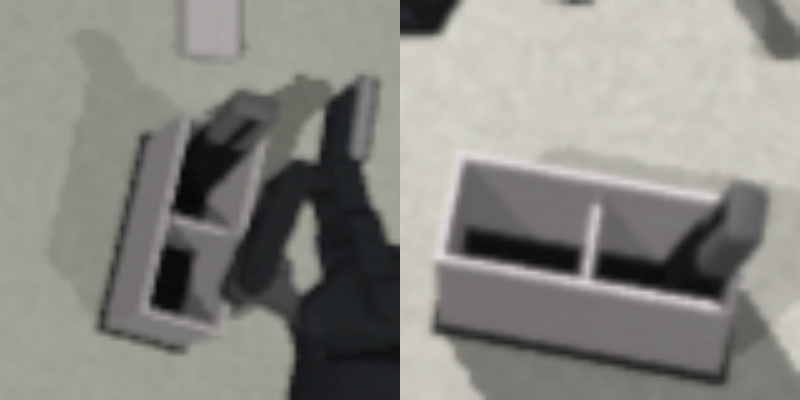

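The first marker stands in the far compartment, leaning toward the far rim (side crop around (720,240)). Going back to re-measure the rest.

```bash
python3 -m handwheel '[[-0.026,-0.98,-0.29,0.18,-0.419,-0.213,0.2],[-0.026,-0.98,-0.29,0.18,-0.419,-0.213,0.2],[-0.026,-0.98,-0.29,0.18,-0.419,-0.213,0.2],[-0.026,-0.98,-0.29,0.18,-0.419,-0.213,0.2],[-0.026,-0.98,-0.29,0.18,-0.419,-0.213,0.2],[-0.026,-0.98,-0.29,0.18,-0.419,-0.213,0.2],[-0.026,-0.98,-0.29,0.18,-0.419,-0.213,0.2],[-0.026,-0.98,-0.29,0.18,-0.419,-0.213,0.2],[-0.026,-0.98,-0.29,0.18,-0.419,-0.213,0.2],[-0.026,-0.98,-0.29,0.18,-0.419,-0.213,0.2],[-0.026,-0.98,-0.29,0.18,-0.419,-0.213,0.2]]'
cat > mk.py <<'E'
from h import *
def look(tag,g=.028):
    p=eyes.camera_params("wrist");im=eyes.read_camera("wrist")[:,:,::-1].copy();cv2.imwrite(f"pics/{tag}.png",im)
    m=cv2.morphologyEx((im.max(2)<98).astype(np.uint8),cv2.MORPH_OPEN,np.ones((3,3)))
    for c in blobs(im,m,300):
        r=cv2.minAreaRect(c);X=np.array([plane(p,q,.013) for q in cv2.boxPoints(r)]);a,b=X[1]-X[0],X[2]-X[1]
        if np.linalg.norm(a)<np.linalg.norm(b):a,b=b,a
        L,w=np.linalg.norm(a),np.linalg.norm(b);y=np.arctan2(a[1],a[0]);y=(y+np.pi/2)%np.pi-np.pi/2;x=X.mean(0)
        if .10<L<.14 and .018<w<.045 and x[0]>.4 and x[1]>.0:
            print(np.round(r[0]),x.round(4)[:2],"L %.3f w %.3f yaw %.3f"%(L,w,y))
            t=x+g*np.array([np.cos(y),np.sin(y),0]);t[2]=.024;go(t,down(y))
E
python3 - <<'E'
from mk import *
print(pose()[0]["qpos"].round(3));look("m2")
E
```

```text
time: 24.25
eef_pos: [0.5511, 0.1376, 0.3433]
tcp_rot: [0.963, 0.271, -0.006, -0.003]
contact_force: [-0.7, 0.1, -0.3]
opening: 0.603
finger_force: 0.0
[ 6.500e-02 -1.000e-03  1.729e+00  3.000e-03  1.426e+00  1.087e+00]
[287. 145.] [0.5387 0.1966] L 0.114 w 0.026 yaw 0.620
t 24.3 row [ 0.1278 -0.1414  0.797  -0.0029  0.0032 -0.0232]
[250.  92.] [0.5779 0.283 ] L 0.116 w 0.027 yaw 0.527
t 24.3 row [ 0.3242 -0.2683  0.7961 -0.0028  0.0033  0.0066]
[204.  57.] [0.5858 0.3609] L 0.121 w 0.037 yaw 0.735
t 24.3 row [ 0.4412 -0.4388  0.7964 -0.0031  0.003  -0.0597]
```

```bash
python3 -m handwheel '[[0.324,-0.268,0.3,0,0,0.006,0],[0.324,-0.268,0.55,0,0,0.006,0],[0.324,-0.268,0.6,0,0,0.006,0],[0.324,-0.268,0.6,0,0,0.006,0],[0.324,-0.268,0.72,0,0,0.006,0],[0.324,-0.268,0.797,0,0,0.006,0],[0.324,-0.268,0.797,0,0,0.006,0],[0.324,-0.268,0.797,0,0,0.006,-1],[0.324,-0.268,0.797,0,0,0.006,-1],[0.324,-0.268,0.797,0,0,0.006,-1],[0.324,-0.268,0.797,0,0,0.006,-1]]' 50
python3 -m handwheel '[[0,0,-0.1,0,0,0,-1],[0,0,-0.25,0,0,0,-1],[0,0,-0.5,0,0,0,-1],[0,0,-0.8,0,0,0,-1],[0,0,-0.8,0,0,0,-1],[0,0,-0.8,0,0,0,-1]]'
python3 - <<'E'
from h import *
go([.55,-.02,.36],down(.1));go([.55,-.22,.35],down(YAW))
E
```

```text
time: 25.68
eef_pos: [0.6054, 0.2966, 0.028]
tcp_rot: [0.966, 0.26, -0.001, -0.002]
contact_force: [0.2, 1.2, -1.4]
opening: 0.284
finger_force: 52.1
time: 26.42
eef_pos: [0.6073, 0.296, 0.3534]
tcp_rot: [0.966, 0.26, 0.002, -0.002]
contact_force: [0.1, 0.5, -0.4]
opening: 0.286
finger_force: 52.1
t 26.4 row [-0.5205  0.6112 -0.021  -0.0012 -0.0015  0.1356]
t 26.4 row [-0.7717  1.0437  0.0014 -0.0015 -0.0013  0.2518]
```

```bash
python3 -m handwheel '[[-0.73,0.99,0,0,0,0.252,-1],[-0.73,0.99,0,0,0,0.252,-1],[-0.73,0.99,0,0,0,0.252,-1],[-0.73,0.99,0,0,0,0.252,-1],[-0.73,0.99,0,0,0,0.252,-1],[-0.73,0.99,0,0,0,0.252,-1],[-0.73,0.99,0,0,0,0.252,-1],[-0.73,0.99,0,0,0,0.252,-1],[-0.73,0.99,0,0,0,0.252,-1],[-0.73,0.99,0,0,0,0.252,-1]]'
python3 -m handwheel '[[0,0,0,0,0.44,0,-1],[0,0,0,0,0.44,0,-1],[0,0,0,0,0.44,0,-1],[0,0,0,0,0.44,0,-1],[0,0,0,0,0.44,0,-1],[0,0,0,0,0.44,0,-1],[0,0,0,0,0.44,0,-1],[0,0,0,0,0.44,0,-1],[0,0,0,0,0.44,0,-1],[0,0,0,0,0.44,0,-1]]'
python3 - <<'E'
from h import *
place(.0165,.105,.18,dz=.019);place(.0165,.035,.18,dz=.019);print(pose()[0]["qpos"].round(3))
E
```

```text
time: 27.68
eef_pos: [0.5528, -0.193, 0.3462]
tcp_rot: [0.991, -0.133, -0.002, -0.001]
contact_force: [0.3, 0.2, -0.8]
opening: 0.285
finger_force: 52.1
time: 28.92
eef_pos: [0.5544, -0.1894, 0.3466]
tcp_rot: [0.77, -0.099, 0.626, 0.078]
contact_force: [0.1, 0.3, -0.7]
opening: 0.285
finger_force: 52.2
tcp [ 0.5879 -0.2789  0.195 ]
t 28.9 row [-0.3422  0.1971  0.2114 -0.0039  0.0081 -0.0007]
tcp [ 0.5879 -0.2789  0.125 ]
t 28.9 row [-0.5135  0.1979  0.2471 -0.0039  0.0081 -0.0007]
[-0.66  -0.38   2.382  2.027  0.447 -0.582]
```

```bash
python3 -m handwheel '[[-0.1,0.197,0.18,-0.004,0.008,0,-1],[-0.1,0.197,0.18,-0.004,0.008,0,-1],[-0.2,0.197,0.2,-0.004,0.008,0,-1],[-0.34,0.197,0.21,-0.004,0.008,0,-1],[-0.34,0.197,0.21,-0.004,0.008,0,-1],[-0.34,0.197,0.21,-0.004,0.008,0,-1],[-0.34,0.197,0.21,-0.004,0.008,0,-1]]'
python3 - <<'E'
from h import *
place(.0165,.105,.18,dz=.019);place(.0165,.035,.18,dz=.019)
E
```

```text
time: 29.8
eef_pos: [0.5883, -0.2807, 0.1999]
tcp_rot: [0.76, -0.102, 0.636, 0.085]
contact_force: [0.0, 0.8, 0.2]
opening: 0.285
finger_force: 52.2
tcp [ 0.5879 -0.2789  0.195 ]
t 29.8 row [-0.0124 -0.0043 -0.      0.0003 -0.0008  0.    ]
tcp [ 0.5879 -0.2789  0.125 ]
t 29.8 row [-0.1847 -0.0043  0.0308  0.0003 -0.0008  0.    ]
```

```bash
python3 -m handwheel '[[-0.01,-0.004,-0.005,0,0,0,-1],[-0.05,-0.004,0.003,0,0,0,-1],[-0.09,-0.004,0.01,0,0,0,-1],[-0.13,-0.004,0.018,0,0,0,-1],[-0.18,-0.004,0.026,0,0,0,-1],[-0.18,-0.004,0.026,0,0,0,-1],[-0.18,-0.004,0.026,0,0,0,-1]]'
```

```text
time: 30.68
eef_pos: [0.5849, -0.2782, 0.1241]
tcp_rot: [0.761, -0.103, 0.634, 0.085]
contact_force: [1.1, -0.3, -0.8]
opening: 0.29
finger_force: 52.2
```

```bash
python3 -m handwheel '[[0,0,0,0,0,0,-0.1],[0,0,0,0,0,0,0.2],[0,0,0,0,0,0,0.2],[0,0,-0.1,0,0,0,0.2],[0,0,-0.2,0,0,0,0.2],[0.15,0,-0.25,0,0,0,0.2],[0.4,0,-0.25,0,0,0,0.2],[0.5,0,-0.2,0,0,0,0.2],[0.5,0,-0.2,0,0,0,0.2]]'
python3 - <<'E'
from h import *
s,e,R=pose();print(s["qpos"].round(3));Z=[]
for n in("top","side"):
    p=eyes.camera_params(n);im=eyes.read_camera(n)[:,:,::-1];cv2.imwrite(f"pics/{n}7.png",im)
    u,v=proj(p,[.58,-.27,.09]).astype(int);Z.append(cv2.resize(im[max(v-40,0):v+40,u-40:u+40],(400,400)))
cv2.imwrite("pics/z8.png",np.hstack(Z));go([.55,.13,.345],down(.62))
E
```

```text
time: 31.8
eef_pos: [0.5451, -0.2678, 0.3418]
tcp_rot: [0.759, -0.101, 0.637, 0.086]
contact_force: [-0.3, -0.1, -0.5]
opening: 0.596
finger_force: 0.0
[-0.831 -0.283  2.337  1.987  0.614 -0.608]
t 31.9 row [-0.0267 -0.9623 -0.2477  0.1959 -0.412  -0.2336]
```

View pics/z8.png

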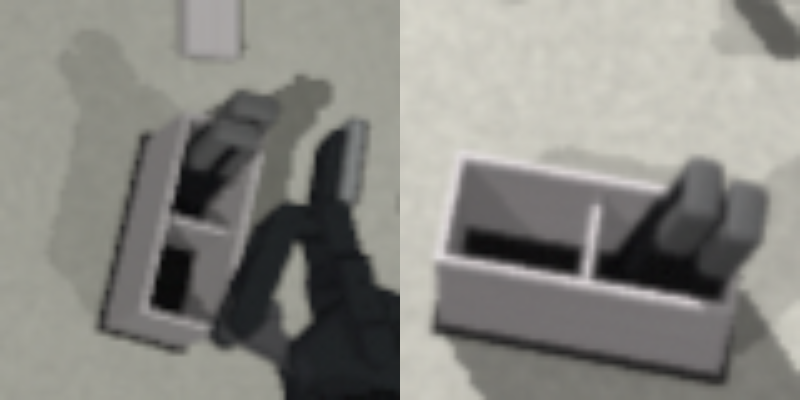

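Both markers stand side by side in the far compartment (tops at (690,200) and (740,225) in the crop). Next are the two remaining ones for the near compartment.

```bash
python3 -m handwheel '[[-0.026,-0.96,-0.248,0.196,-0.412,-0.234,0.2],[-0.026,-0.96,-0.248,0.196,-0.412,-0.234,0.2],[-0.026,-0.96,-0.248,0.196,-0.412,-0.234,0.2],[-0.026,-0.96,-0.248,0.196,-0.412,-0.234,0.2],[-0.026,-0.96,-0.248,0.196,-0.412,-0.234,0.2],[-0.026,-0.96,-0.248,0.196,-0.412,-0.234,0.2],[-0.026,-0.96,-0.248,0.196,-0.412,-0.234,0.2],[-0.026,-0.96,-0.248,0.196,-0.412,-0.234,0.2],[-0.026,-0.96,-0.248,0.196,-0.412,-0.234,0.2],[-0.026,-0.96,-0.248,0.196,-0.412,-0.234,0.2],[-0.026,-0.96,-0.248,0.196,-0.412,-0.234,0.2]]'
python3 - <<'E'
from mk import *
look("m3")
E
```

```text
time: 33.28
eef_pos: [0.5491, 0.1297, 0.34]
tcp_rot: [0.952, 0.306, -0.006, -0.004]
contact_force: [-0.1, -0.3, 0.1]
opening: 0.597
finger_force: 0.0
[286. 138.] [0.5393 0.1963] L 0.112 w 0.026 yaw 0.592
t 33.3 row [ 0.154  -0.139   0.7895 -0.0037  0.0029  0.0096]
[172.  49.] [0.5491 0.3968] L 0.121 w 0.039 yaw 0.725
t 33.3 row [ 0.4658 -0.5412  0.7914 -0.0039  0.0027 -0.0327]
```

```bash
python3 -m handwheel '[[0.154,-0.139,0.3,-0.003,0.003,0.006,0.2],[0.154,-0.139,0.55,-0.003,0.003,0.006,0.2],[0.154,-0.139,0.6,-0.003,0.003,0.006,0.2],[0.154,-0.139,0.6,-0.003,0.003,0.006,0.2],[0.154,-0.139,0.72,-0.003,0.003,0.006,0.2],[0.154,-0.139,0.792,-0.003,0.003,0.006,0.2],[0.154,-0.139,0.792,-0.003,0.003,0.006,0.2],[0.154,-0.139,0.792,-0.003,0.003,0.006,-1],[0.154,-0.139,0.792,-0.003,0.003,0.006,-1],[0.154,-0.139,0.792,-0.003,0.003,0.006,-1],[0.154,-0.139,0.792,-0.003,0.003,0.006,-1]]' 50
python3 -m handwheel '[[0,0,-0.1,0,0,0,-1],[0,0,-0.25,0,0,0,-1],[0,0,-0.5,0,0,0,-1],[0,0,-0.8,0,0,0,-1],[0,0,-0.8,0,0,0,-1],[0,0,-0.8,0,0,0,-1]]'
python3 - <<'E'
from h import *
go([.55,-.18,.35],down(YAW))
E
```

```text
time: 34.7
eef_pos: [0.5667, 0.2121, 0.0283]
tcp_rot: [0.955, 0.296, 0.006, 0.0]
contact_force: [-1.1, -0.8, 6.5]
opening: 0.286
finger_force: 49.6
time: 35.45
eef_pos: [0.5635, 0.2114, 0.3514]
tcp_rot: [0.955, 0.296, 0.008, 0.0]
contact_force: [0.4, 0.9, -0.2]
opening: 0.279
finger_force: 48.9
t 35.5 row [-5.813e-01  7.877e-01 -5.000e-04 -4.000e-04 -4.900e-03  2.758e-01]
```

```bash
python3 -m handwheel '[[-0.58,0.79,0,0,-0.005,0.275,-1],[-0.58,0.79,0,0,-0.005,0.275,-1],[-0.58,0.79,0,0,-0.005,0.275,-1],[-0.58,0.79,0,0,-0.005,0.275,-1],[-0.58,0.79,0,0,-0.005,0.275,-1],[-0.58,0.79,0,0,-0.005,0.275,-1],[-0.58,0.79,0,0,-0.005,0.275,-1],[-0.58,0.79,0,0,-0.005,0.275,-1],[-0.58,0.79,0,0,-0.005,0.275,-1]]'
python3 -m handwheel '[[0,0,0,0,0.44,0,-1],[0,0,0,0,0.44,0,-1],[0,0,0,0,0.44,0,-1],[0,0,0,0,0.44,0,-1],[0,0,0,0,0.44,0,-1],[0,0,0,0,0.44,0,-1],[0,0,0,0,0.44,0,-1],[0,0,0,0,0.44,0,-1],[0,0,0,0,0.44,0,-1],[0,0,0,0,0.44,0,-1]]'
python3 - <<'E'
from h import *
place(-.0265,.115,.18,.031,.018);print(pose()[0]["qpos"].round(3))
E
```

```text
time: 36.58
eef_pos: [0.5504, -0.1792, 0.3453]
tcp_rot: [0.991, -0.13, -0.004, 0.0]
contact_force: [0.5, 0.7, -0.9]
opening: 0.281
finger_force: 48.9
time: 37.83
eef_pos: [0.5526, -0.1751, 0.3458]
tcp_rot: [0.775, -0.095, 0.621, 0.074]
contact_force: [0.6, -0.2, -1.1]
opening: 0.286
finger_force: 48.9
tcp [ 0.5479 -0.268   0.2078]
t 37.8 row [-3.263e-01  2.297e-01  1.180e-01 -7.500e-03  1.270e-02  3.000e-04]
[-0.636 -0.402  2.392  1.991  0.424 -0.543]
```

```bash
python3 -m handwheel '[[-0.1,0.23,0.08,-0.007,0.013,0,-1],[-0.1,0.23,0.08,-0.007,0.013,0,-1],[-0.2,0.23,0.1,-0.007,0.013,0,-1],[-0.326,0.23,0.118,-0.007,0.013,0,-1],[-0.326,0.23,0.118,-0.007,0.013,0,-1],[-0.326,0.23,0.118,-0.007,0.013,0,-1],[-0.326,0.23,0.118,-0.007,0.013,0,-1]]'
python3 - <<'E'
from h import *
place(-.0265,.115,.18,.031,.018);place(-.0265,.036,.18,.031,.018);print(pose()[0]["qpos"].round(3))
s,e,R=pose();M=R.as_matrix();b=e+.018*M[:,2]-.091*M[:,0];Z=[]
for n in("top","side"):
    p=eyes.camera_params(n);im=eyes.read_camera(n)[:,:,::-1];cv2.imwrite(f"pics/{n}8.png",im);print(n,proj(p,b))
E
```

```text
time: 38.7
eef_pos: [0.5484, -0.2701, 0.2114]
tcp_rot: [0.76, -0.1, 0.636, 0.086]
contact_force: [0.8, -0.2, -0.6]
opening: 0.284
finger_force: 48.9
tcp [ 0.5479 -0.268   0.2078]
t 38.7 row [-0.0094 -0.0049 -0.001  -0.0001 -0.0011  0.0011]
tcp [ 0.5479 -0.268   0.1288]
t 38.7 row [-2.038e-01 -5.600e-03  3.370e-02 -1.000e-04 -1.100e-03  1.100e-03]
[-0.83   0.003  2.385  2.315  0.799 -1.037]
top [444.46374885 208.3776712 ]
side [325.72752794 314.08011664]
```

```bash
python3 -m handwheel '[[-0.01,-0.005,-0.004,0,0,0,-1],[-0.05,-0.005,0.003,0,0,0,-1],[-0.1,-0.005,0.012,0,0,0,-1],[-0.15,-0.005,0.021,0,0,0,-1],[-0.2,-0.005,0.03,0,0,0,-1],[-0.2,-0.005,0.03,0,0,0,-1],[-0.2,-0.005,0.03,0,0,0,-1]]'
python3 - <<'E'
from h import *
s,e,R=pose();M=R.as_matrix();b=e+.018*M[:,2]-.091*M[:,0];d=b-POT;print("bottom z",b[2].round(4),"offx",d@AX,"offy",d@[-AX[1],AX[0],0]);print(s["qpos"].round(3))
E
```

```text
time: 39.67
eef_pos: [0.5452, -0.2675, 0.1275]
tcp_rot: [0.761, -0.101, 0.635, 0.085]
contact_force: [-0.8, -0.6, -0.0]
opening: 0.287
finger_force: 48.9
bottom z 0.0347 offx -0.029242998940808968 offy -0.00033174200796516184
[-0.831  0.227  2.379  2.439  0.954 -1.23 ]
```

```bash
python3 -m handwheel '[[0,0,0,0,0,0,-0.1],[0,0,0,0,0,0,0.2],[0,0,0,0,0,0,0.2],[0,0,-0.05,0,0,0,0.2],[0.1,0,-0.07,0,0,0,0.2],[0.2,0,-0.07,0,0,0,0.2],[0.35,0,-0.07,0,0,0,0.2],[0.53,0,-0.05,0,0,0,0.2],[0.53,0,-0.05,0,0,0,0.2]]'
python3 - <<'E'
from h import *
s,e,R=pose();print(s["qpos"].round(3))
for n in("top","side"):
    p=eyes.camera_params(n);im=eyes.read_camera(n)[:,:,::-1];cv2.imwrite(f"pics/{n}9.png",im)
go([.50,.13,.345],down(.72))
E
```

```text
time: 40.8
eef_pos: [0.5647, -0.2728, 0.3471]
tcp_rot: [0.759, -0.099, 0.638, 0.087]
contact_force: [0.2, -0.5, 1.4]
opening: 0.599
finger_force: 0.0
[-0.804 -0.236  2.291  2.019  0.595 -0.634]
t 40.9 row [-0.062  -0.9287 -0.4119  0.2175 -0.4039 -0.2591]
```

```bash
python3 -m handwheel '[[-0.062,-0.928,-0.41,0.217,-0.404,-0.259,0.2],[-0.062,-0.928,-0.41,0.217,-0.404,-0.259,0.2],[-0.062,-0.928,-0.41,0.217,-0.404,-0.259,0.2],[-0.062,-0.928,-0.41,0.217,-0.404,-0.259,0.2],[-0.062,-0.928,-0.41,0.217,-0.404,-0.259,0.2],[-0.062,-0.928,-0.41,0.217,-0.404,-0.259,0.2],[-0.062,-0.928,-0.41,0.217,-0.404,-0.259,0.2],[-0.062,-0.928,-0.41,0.217,-0.404,-0.259,0.2],[-0.062,-0.928,-0.41,0.217,-0.404,-0.259,0.2],[-0.062,-0.928,-0.41,0.217,-0.404,-0.259,0.2],[-0.062,-0.928,-0.41,0.217,-0.404,-0.259,0.2]]'
python3 - <<'E'
from mk import *
look("m4");Z=[]
for n in("top","side"):
    p=eyes.camera_params(n);im=eyes.read_camera(n)[:,:,::-1];cv2.imwrite(f"pics/{n}9.png",im)
    u,v=proj(p,[.58,-.27,.09]).astype(int);Z.append(cv2.resize(im[max(v-40,0):v+40,u-40:u+40],(400,400)))
cv2.imwrite("pics/z9.png",np.hstack(Z))
E
```

```text
time: 42.28
eef_pos: [0.5, 0.1299, 0.3404]
tcp_rot: [0.936, 0.353, -0.006, -0.003]
contact_force: [0.8, 0.1, -1.1]
opening: 0.599
finger_force: 0.0
```

View pics/z9.png

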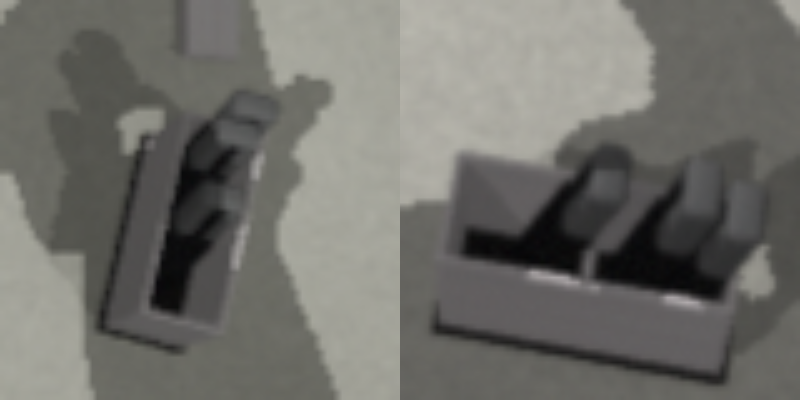

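The third marker leans well in the near compartment. The knocked fourth is outside this view, so I'm moving closer.

```bash
python3 -m handwheel '[[0.25,-0.35,0,-0.003,0.003,0,0.2],[0.25,-0.35,0,-0.003,0.003,0,0.2],[0.25,-0.35,0,-0.003,0.003,0,0.2],[0.25,-0.35,0,-0.003,0.003,0,0.2],[0.25,-0.35,0,-0.003,0.003,0,0.2]]'
python3 - <<'E'
from mk import *
look("m5")
T=eyes.camera_params("top");im=eyes.read_camera("top")[:,:,::-1]
for c in blobs(im,im.max(2)<60,60):
    r=cv2.minAreaRect(c);x=plane(T,r[0],.013)
    if x[0]>.4 and x[1]>.05:print("top",x.round(3),np.round(r[1]),r[2])
E
```

```text
time: 43.05
eef_pos: [0.483, 0.3001, 0.3432]
tcp_rot: [0.936, 0.351, 0.004, 0.002]
contact_force: [0.3, -0.9, -0.4]
opening: 0.599
finger_force: 0.0
[298.  84.] [0.5484 0.4006] L 0.117 w 0.032 yaw 0.705
t 43.1 row [ 0.352  -0.0875  0.801   0.002  -0.0025  0.004 ]
```

```bash
python3 -m handwheel '[[0.352,-0.088,0.3,0.002,-0.002,0.003,0.2],[0.352,-0.088,0.55,0.002,-0.002,0.003,0.2],[0.352,-0.088,0.6,0.002,-0.002,0.003,0.2],[0.352,-0.088,0.6,0.002,-0.002,0.003,0.2],[0.352,-0.088,0.72,0.002,-0.002,0.003,0.2],[0.352,-0.088,0.8,0.002,-0.002,0.003,0.2],[0.352,-0.088,0.8,0.002,-0.002,0.003,0.2],[0.352,-0.088,0.8,0.002,-0.002,0.003,-1],[0.352,-0.088,0.8,0.002,-0.002,0.003,-1],[0.352,-0.088,0.8,0.002,-0.002,0.003,-1],[0.352,-0.088,0.8,0.002,-0.002,0.003,-1]]' 50
python3 -m handwheel '[[0,0,-0.1,0,0,0,-1],[0,0,-0.25,0,0,0,-1],[0,0,-0.5,0,0,0,-1],[0,0,-0.8,0,0,0,-1],[0,0,-0.8,0,0,0,-1],[0,0,-0.8,0,0,0,-1]]'
python3 - <<'E'
from h import *
go([.55,.12,.35],down(.2));go([.54,-.18,.35],down(YAW))
E
```

```text
time: 44.52
eef_pos: [0.5711, 0.4205, 0.0278]
tcp_rot: [0.938, 0.347, 0.003, -0.0]
contact_force: [-0.2, -2.8, 5.7]
opening: 0.281
finger_force: 49.9
time: 45.28
eef_pos: [0.5697, 0.4203, 0.3511]
tcp_rot: [0.938, 0.347, 0.005, -0.001]
contact_force: [0.6, -0.2, -0.6]
opening: 0.285
finger_force: 49.2
t 45.3 row [-5.262e-01  5.376e-01 -1.800e-03 -4.000e-04 -3.100e-03  1.621e-01]
t 45.3 row [-1.0336  1.0905 -0.006  -0.0011 -0.003   0.3101]
```

```bash
python3 -m handwheel '[[-0.94,1.0,0,0,-0.003,0.31,-1],[-0.94,1.0,0,0,-0.003,0.31,-1],[-0.94,1.0,0,0,-0.003,0.31,-1],[-0.94,1.0,0,0,-0.003,0.31,-1],[-0.94,1.0,0,0,-0.003,0.31,-1],[-0.94,1.0,0,0,-0.003,0.31,-1],[-0.94,1.0,0,0,-0.003,0.31,-1],[-0.94,1.0,0,0,-0.003,0.31,-1],[-0.94,1.0,0,0,-0.003,0.31,-1],[-0.94,1.0,0,0,-0.003,0.31,-1],[-0.94,1.0,0,0,-0.003,0.31,-1]]'
python3 - <<'E'
from h import *
go([.54,-.2,.35],up(YAW,np.pi/2-.18))
E
```

```text
time: 46.65
eef_pos: [0.5441, -0.1282, 0.3441]
tcp_rot: [0.991, -0.132, -0.004, 0.0]
contact_force: [0.2, 0.9, -1.4]
opening: 0.281
finger_force: 49.1
t 46.6 row [ 3.700e-02  1.761e-01 -1.480e-02  4.000e-04  4.449e-01  2.000e-04]
```

```bash
python3 -m handwheel '[[0.037,0.176,-0.015,0,0.445,0,-1],[0.037,0.176,-0.015,0,0.445,0,-1],[0.037,0.176,-0.015,0,0.445,0,-1],[0.037,0.176,-0.015,0,0.445,0,-1],[0.037,0.176,-0.015,0,0.445,0,-1],[0.037,0.176,-0.015,0,0.445,0,-1],[0.037,0.176,-0.015,0,0.445,0,-1],[0.037,0.176,-0.015,0,0.445,0,-1],[0.037,0.176,-0.015,0,0.445,0,-1],[0.037,0.176,-0.015,0,0.445,0,-1],[0.037,0.176,-0.015,0,0.445,0,-1]]'
python3 - <<'E'
from h import *
print(pose()[0]["qpos"].round(3));place(-.0405,.115,.18,.030,.0185)
E
```

```text
time: 48.02
eef_pos: [0.54, -0.1984, 0.3482]
tcp_rot: [0.762, -0.101, 0.634, 0.084]
contact_force: [-0.1, -0.1, -0.5]
opening: 0.284
finger_force: 49.2
[-0.702 -0.41   2.409  2.024  0.484 -0.588]
tcp [ 0.5337 -0.2641  0.2069]
t 48.0 row [-3.425e-01  1.630e-01  9.110e-02 -9.000e-04  9.000e-04  1.000e-04]
```

```bash
python3 -m handwheel '[[-0.1,0.163,0.05,0,0,0,-1],[-0.1,0.163,0.05,0,0,0,-1],[-0.2,0.163,0.07,0,0,0,-1],[-0.34,0.163,0.091,0,0,0,-1],[-0.34,0.163,0.091,0,0,0,-1],[-0.34,0.163,0.091,0,0,0,-1],[-0.34,0.163,0.091,0,0,0,-1]]'
python3 - <<'E'
from h import *
s,e,R=pose();print(s["qpos"].round(3));place(-.0405,.115,.18,.030,.0185);place(-.0405,.036,.18,.030,.0185)
M=R.as_matrix();b=e+.0185*M[:,2]-.09*M[:,0];d=b-POT;print(b[2],d@AX,d@[-AX[1],AX[0],0])
E
```

```text
time: 48.9
eef_pos: [0.5355, -0.2673, 0.2147]
tcp_rot: [0.759, -0.099, 0.638, 0.087]
contact_force: [-0.1, -0.4, -0.4]
opening: 0.281
finger_force: 49.2
[-0.851 -0.034  2.414  2.288  0.808 -1.02 ]
tcp [ 0.5337 -0.2641  0.2069]
t 48.9 row [-0.0205 -0.0066 -0.0029 -0.0001 -0.0022  0.0018]
tcp [ 0.5337 -0.2641  0.1279]
t 48.9 row [-2.15e-01 -7.60e-03  3.11e-02 -1.00e-04 -2.20e-03  1.80e-03]
0.1229004403551474 -0.03729620124516636 -0.0030751162386550186
```

```bash
python3 -m handwheel '[[-0.02,-0.007,-0.004,0,0,0,-1],[-0.06,-0.007,0.003,0,0,0,-1],[-0.1,-0.007,0.01,0,0,0,-1],[-0.15,-0.007,0.019,0,0,0,-1],[-0.208,-0.007,0.029,0,0,0,-1],[-0.208,-0.007,0.029,0,0,0,-1],[-0.208,-0.007,0.029,0,0,0,-1]]'
python3 - <<'E'
from h import *
s,e,R=pose();print(s["qpos"].round(3));M=R.as_matrix();b=e+.0185*M[:,2]-.09*M[:,0];d=b-POT;print(b[2],d@AX,d@[-AX[1],AX[0],0])
E
```

```text
time: 49.78
eef_pos: [0.532, -0.2635, 0.1275]
tcp_rot: [0.76, -0.1, 0.636, 0.086]
contact_force: [0.1, -0.9, 0.4]
opening: 0.282
finger_force: 49.2
[-0.851  0.206  2.41   2.423  0.972 -1.232]
0.03569552189805514 -0.042121204828536214 -8.860608020649918e-05
```

```bash
python3 -m handwheel '[[0,0,0,0,0,0,-0.1],[0,0,0,0,0,0,0.2],[0,0,0,0,0,0,0.2],[0,0,-0.02,0,0,0,0.2],[0.1,0,-0.03,0,0,0,0.2],[0.2,0,-0.03,0,0,0,0.2],[0.35,0,-0.03,0,0,0,0.2],[0.53,0,-0.03,0,0,0,0.2],[0.53,-0.3,-0.03,0,0,0,0.2],[0.53,-0.7,-0.03,0,0,0,0.2],[0.53,-0.7,-0.03,0,0,0,0.2],[0.53,-0.7,-0.03,0,0,0,0.2]]'
python3 - <<'E'
from h import *
Z=[]
for n,X in(("top",[.58,-.27,.09]),("side",[.58,-.27,.09]),("side",[.61,-.03,.12])):
    p=eyes.camera_params(n);im=eyes.read_camera(n)[:,:,::-1]
    u,v=proj(p,X).astype(int);Z.append(cv2.resize(im[max(v-40,0):v+40,u-33:u+33],(264,320)))
cv2.imwrite("pics/z10.png",np.hstack(Z));cv2.imwrite("pics/top10.png",eyes.read_camera("top")[:,:,::-1])
E
```

```text
time: 51.28
eef_pos: [0.6105, -0.0773, 0.338]
tcp_rot: [0.757, -0.101, 0.64, 0.087]
contact_force: [1.1, -0.2, -0.6]
opening: 0.603
finger_force: 0.0
```

View pics/z10.png

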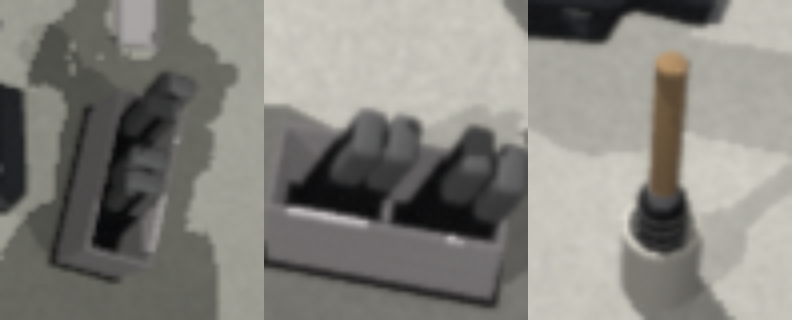

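All four markers stand in the pot, tops at about (360,145), (400,150), (470,165) and (505,185), with the brush upright in its stand and the arm clear. Handing in.

```bash
python3 -c "
from plant import ctrl
print(ctrl.sign_off())"
```

```text
the job is handed in; nothing more can be done
None
```

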